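# Trip the hidden latch of the drill cabinet

### The job

The drawer of the grey drill cabinet is latched shut. Take the release rod from the rack, push it straight down through the small hole in the cabinet's top, gently and by feel (never pressing on the cabinet with more than 25 N), until the hidden spring latch lets go and the drawer springs open; then hang the rod back upright in its empty hole in the rack, fully home on its collar. Leave the drawer open and everything else as it stands.

Things in the scene. Friction and masses are not known exactly. Their poses are not given: they have to be found in the camera images.
- cabinet: grey sheet-steel drill cabinet, fixed, 220 (x) by 200 (y) by 120 mm high; origin at the centre of its underside; x points to its back, z up; the drawer is in its -x face. Inside, under the access hole, waits a flat latch pad, 36 mm square, 26 to 42 mm below the top face: the depth differs each time and cannot be seen or measured from outside, only felt with the rod.
- access_hole (a point): centre of the hole's mouth, level with the cabinet's top face; cabinet-frame x +50, y +40, z 120 mm, same axes. Through hole 11 mm across, 1.5 mm chamfer, in a 6 mm sheet; flat dark ring 21 mm across round it. The pad below resists with 4 N at touch, plus 0.5 N per mm; after 6 mm of travel (7 to 8 N) the latch lets go; at 9 mm it meets a hard stop, where 25 N is soon passed.
- drawer (a joint): how far the drawer is out, m: 0 (reads under 0.002) latched shut, when it cannot be pulled; 0.07 fully out. When the latch lets go a spring drives it out by itself to 0.07 in about half a second, towards the cabinet's -x, and holds it there.
- drawer_front (a point): top middle of the drawer's front panel, on its outer face, 110 mm above the table; moves with the drawer
- rack: dark steel rack, fixed: a plate 70 (x) by 250 (y) by 8 mm on two end legs, top face 105 mm above the table; origin at the centre of its underside on the table, z up. Three 13 mm through holes at x = 0, y = -75, 0, +75 mm. A tool hangs by its collar in each; which hangs where differs each time.
- release_rod: release rod, steel, 100 to 160 g: straight ribbed cylindrical handle, the tallest in the rack. Origin on its axis at the collar's underside, which rests on the rack's plate (105 mm above the table when home); z towards the handle. Collar 26 mm across, 5 high; handle 18 mm across, 5 to 70 mm above the origin; below, a plain rod 8 mm across, 85 long, tip chamfered 3 mm.
- rod_tip (a point): the rod's lower tip, 85 mm below its origin on its axis
- rod_grip (a point): good place to grasp the rod: on the axis, 40 mm above its origin, middle of the 18 mm handle; the neighbours hang 75 mm away along the rack's y and rise 52 mm above the plate, so close the fingers along the rack's x
- drill: twist drill hanging in the rack (bystander), collar 24 mm across, 14 mm thick above, pointed top 52 mm above the plate; origin at its collar's underside
- countersink: countersink hanging in the rack (bystander), collar 24 mm across, wide conical head 30 mm across, 49 mm above the plate; origin at its collar's underside
- bushing: loose steel bushing (bystander) on the front of the cabinet's top, 36 mm across, 28 mm high; origin at the centre of its underside
- sleeve_big: loose steel sleeve (bystander) standing behind, 68 mm across, 70 mm high; origin at the centre of its underside
- sleeve_brass: loose brass sleeve (bystander) standing behind, 52 mm across, 45 mm high; origin at the centre of its underside
- oil_bottle: grey oil bottle (bystander) behind, 60 mm across, 150 mm high; origin at the centre of its underside
- wrench: wrench lying behind (bystander); origin at the middle of its underside
Things that resemble listed ones, but are neither listed nor needed, are in the scene too. Leave any purple look-alike of the release_rod alone.

How it is judged (in metres and radians):
On the way, in this order (a step that is already met when the one before it is completed fails the run):
1. the rod's tip is down in the access hole, the drawer still shut (z of rod_tip in the frame of access_hole below -0.01 m and horizontal distance between rod_tip and access_hole below 0.012 m and value of joint drawer below 0.005 m), for 0.05 s.
2. the latch lets go and the drawer starts out while the rod is still in the hole (z of rod_tip in the frame of access_hole below -0.01 m and horizontal distance between rod_tip and access_hole below 0.015 m and value of joint drawer above 0.008 m), for 0.02 s.
At the end, for the whole second after the job is handed in: The drawer stands open (more than 60 mm of its 70 mm); the release rod hangs upright (within 0.1 rad) and still in a hole of the rack with its collar down on the plate (origin within 4 mm of the plate's top height, within 8 mm of the row of holes) (value of joint drawer above 0.06 m and z of release_rod in the frame of rack between 0.101 and 0.109 m and x of release_rod in the frame of rack between -0.008 and 0.008 m and angle between release_rod's own z axis and vertical below 0.1 rad and linear speed of release_rod below 0.02 m/s); the robot touches nothing.
It fails at once if the rod presses on the cabinet, its latch or its drawer with more than 25 N (contact force between release_rod and cabinet above 25 N).
It fails at once if another tool in the rack is lifted out or knocked (moved more than 20 mm) (distance of any of drill, countersink from where it was at the start of the episode above 0.02 m).
It fails at once if the bushing, a sleeve, the oil bottle or the wrench is moved by more than 20 mm (distance of any of bushing, sleeve_big, sleeve_brass, oil_bottle, wrench from where it was at the start of the episode above 0.02 m).
It also fails if it takes over 58 s, if anything falls off the work surface, if the arm or the gripper's body presses on something with over 40 N, if the wrist force passes 120 N, or if a joint passes its speed limit or range.

### The arm

A 7-joint arm with a two-finger parallel gripper is mounted at the origin on the work surface. World frame = base frame: x ahead of the robot, y to its left, z up, the work surface at z = 0. Lengths are in mm, angles in degrees, forces in N, time in s.
With the tool pointing down it reaches from about 425 to 950 mm from the base axis. Payload 4.7 kg.
Tool frame: the origin (TCP) lies at the very end of the fingers, on their centre line; the grasp point (between the pads) lies 19 mm behind it; y points along the fingers, z is the direction in which the jaws open and shut, and the axes are right-handed (so a half turn about y gives the same grasp; the last joint's range is limited). The gripper opens to 85 mm and grips with 20 to 120 N. Pads are 22 mm wide; open, the fingers measure 114 mm over their backs; the gripper's body (76 mm by 85 mm) begins 54 mm behind the grasp point. The pads swing forward as they close: fully open they stand 13 mm farther back than shut.
Start: joints at [-74.479, 26.849, -2.785, 87.806, 1.381, 65.374, -4.715], TCP at [199.306, 644.923, 231.335] pointing down, gripper open.
Joint ranges: [-148.3, 148.3], [-19.14, 114.17], [-79.39, 73.82], [5.75, 140.21], [-59.74, 239.74], [12.07, 113.84], [-152.46, 152.46]. Speed limits (degrees/s): [147.25, 147.25, 180, 180, 180, 180, 180].

### API

Orientations are given as a 3x3 rotation matrix whose columns are the frame's x, y, z axes.
In Python, from cell import env gives the robot as it stands.
- The arm moves only by the shell command python3 -m jog 'ROWS' [OPENING]. ROWS is a JSON object of lists of equal length, an entry for each row: "offset": the shift along the tool's x, y, z in mm, a list of three; "roll": the turn about the tool's y in rad. A call has 1 to 12 rows; each row shifts and turns the pose as measured when the row begins, along the tool's axes as they then stand; what a row does not reach is not made up. A row lasts 1/12 s, in which the tool goes at most 41.7 mm and 7.16 degrees, less where a joint would pass 70% of its speed; a pose out of reach is approached as far as the arm can. A call with a gripper value outside its range is refused whole. OPENING is the finger opening in mm, from 0 to 85.4, set as the call begins (- or left out, the last holds). The fingers move at their own pace and stop on an object; the grip force is fixed at half the most. Time passes only in rows, so rows that do not move let the fingers close. It gives the time, the measured TCP pose, the force and the opening at its end, in the units of the state.
- env.observe(): the state, without advancing time (a new reading comes with each control period).
- env.snapshot(name): name is "side" or "top" or "wrist"; returns a dict with "color" (480x640x3 uint8, red, green, blue), "fx", "fy", "cx", "cy" (pixels), "dist" ([k1, k2, p1, p2, k3] as OpenCV has them; the pictures are not rectified), "view" (4x4, takes a point from world to camera coordinates). Camera axes: x right, y up, looking along -z (the intrinsics and any distortion apply to the point x, -y, -z); pixel columns grow to the right and rows downward; lengths in mm; the calibration is good to about 2 mm. A picture is of the moment at which its call begins. There is no depth.
- env.finish_job(): hands the job in, once; it reports no verdict.
Trained networks look in the newest picture that a camera, given by its name, has taken for a name from the list of things; names that differ only in an ending like _2 or _b are one class to them, and where a whole thing is asked for, a point or a joint stands for the part that bears it (a point fixed in the world has none). Each returns a list of dicts, best first, with "score" (0 to 1); they miss things now and then, are a little off and sometimes report something else, mostly with a low value. They report only what shows in the picture. A call takes as long as a camera call. They do not tell look-alikes from the thing itself.
- env.spot_in(camera, target): "box" ([centre column, centre row, width, height] in pixels, round what is visible of it).
- env.regions_of(camera, target): "pixels" (480x640 bool, what is visible of it) and "box" ([centre column, centre row, width, height] in pixels, round what is visible of it).
The state is a dict: "time": time; "q": joint angles; "joint_velocities": joint speeds; "effort": joint torques, N m; "position": TCP position; "orientation": TCP orientation; "wrist_force": force on the tool from outside, world axes, zero at the start; "ft_torque": the same for the moment, N m; "finger_gap": finger opening in mm.
Only numpy, scipy, OpenCV 4.12 (cv2) and the standard library are available. Lean on these libraries where they do the work, as an engineer would, in place of code of your own. Each camera call takes 0.05 s, during which the arm holds its last target.

## Working session

There is one attempt and no reset: what is moved stays moved. The work goes in short steps, Python scripts to look and compute and a shell command to move; the robot and the scene stay as the last step left them, time stands still between calls to the robot, and variables do not carry over. Pictures are saved under pics/ and viewed, and the job is handed in when it is done.

```bash
ls; mkdir -p pics; python3 - <<'E'
from cell import env
import cv2, json
s=env.observe()
for k,v in s.items(): print(k,v)
for n in ("side","top","wrist"):
    r=env.snapshot(n)
    cv2.imwrite(f"pics/{n}0.png",r["color"][:,:,::-1])
    print(n,r["fx"],r["fy"],r["cx"],r["cy"],r["dist"],r["view"])
E
```

```text
pics
time 0.0
q [-74.47742927  26.89709172  -2.78386075  87.87660187   1.38112852
  65.37313285  -4.71578844]
joint_velocities [ 0.06643188 -0.07166509 -0.0498512   0.03286186 -0.03618906 -0.05298883
  0.04304217]
effort [-5.18986108e-04 -5.10320914e+01 -4.65983141e-02 -2.37711525e+01
  1.07757983e-02  7.42533070e-03 -3.45358686e-06]
position [199.17915973 644.31677357 230.24263981]
orientation [[ 9.55396224e-01 -5.05494158e-04  2.95326600e-01]
 [-2.95327021e-01 -1.91103577e-03  9.55394316e-01]
 [ 8.14334510e-05 -9.99998046e-01 -1.97508244e-03]]
wrist_force [-0.01265576  0.12758811  0.71718622]
ft_torque [-0.06692849  0.01316421 -0.0418612 ]
finger_gap 85.7692589770889
side 542.4783452031689 542.4783452031689 320.1398124939518 234.47808601599982 [-0.05257123  0.          0.          0.          0.        ] [[ 9.82472083e-01 -1.86409682e-01  1.92954452e-04 -5.46032192e+02]
 [ 1.41240816e-01  7.45084341e-01  6.51843813e-01 -1.79619873e+02]
 [-1.21653765e-01 -6.40391095e-01  7.58353220e-01 -9.66176519e+02]
 [ 0.00000000e+00  0.00000000e+00  0.00000000e+00  1.00000000e+00]]
top 453.95908574766156 453.95908574766156 319.7745284733746 243.46989691534736 [-0.10349916  0.          0.          0.          0.        ] [[ 1.48519370e-03 -9.99991969e-01 -3.72251081e-03  7.61145696e+00]
 [ 9.90265256e-01  9.52607637e-04  1.39189854e-01 -5.86384273e+02]
 [-1.39185190e-01 -3.89299702e-03  9.90258717e-01 -9.35598050e+02]
 [ 0.00000000e+00  0.00000000e+00  0.00000000e+00  1.00000000e+00]]
wrist 411.0636621995723 411.0636621995723 322.17972833704755 238.2081888150735 [0.0258428 0.        0.        0.        0.       ] [[ 2.95068733e-01  9.55472878e-01 -2.45390933e-03 -6.73981804e+02]
 [-9.15900439e-01  2.82114626e-01 -2.85548110e-01  3.74352441e+01]
 [-2.72141191e-01  8.65038558e-02  9.58361234e-01 -3.79806555e+02]
 [ 0.00000000e+00  0.00000000e+00  0.00000000e+00  1.00000000e+00]]
```

View pics/side0.png

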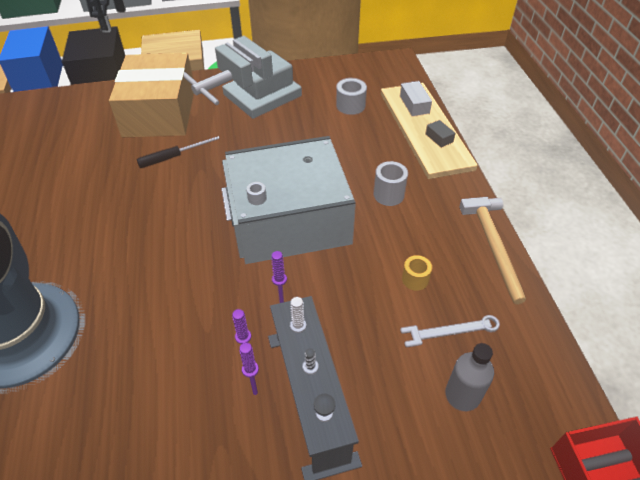

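View pics/top0.png

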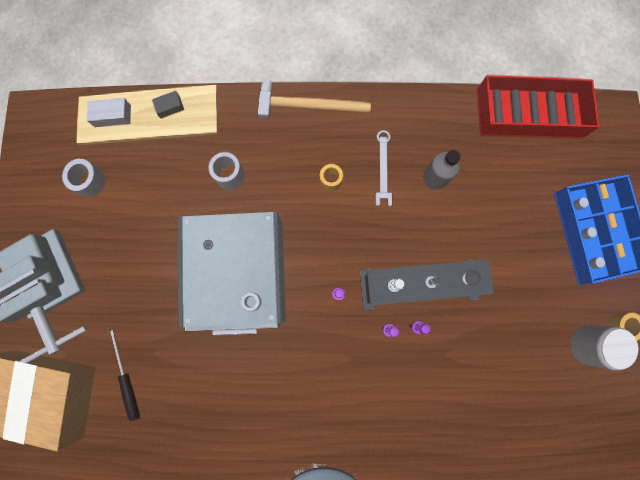

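View pics/wrist0.png

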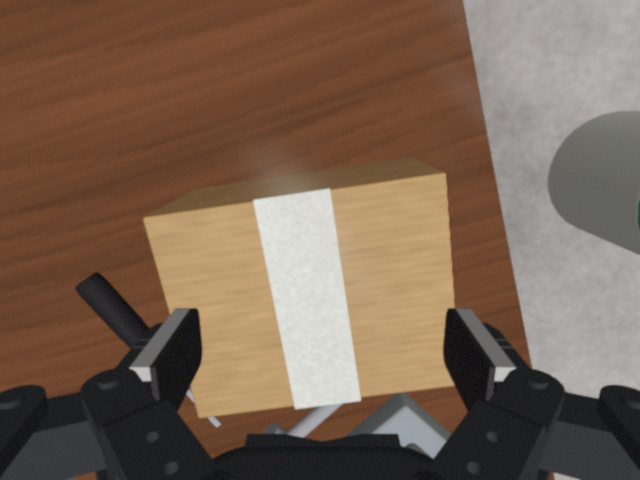

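The side view shows the silver ribbed handle at (297,313) in the rack, with the drill at (311,360) and the countersink at (324,405). Three purple look-alikes stand at (278,268), (241,325) and (248,358). In the top view the access hole is at (208,244), the bushing at (251,301), and the rod candidate at (396,285).

```bash
python3 - <<'E'
import cv2, numpy as np
a=cv2.imread('pics/side0.png')[230:450,215:375]; b=cv2.imread('pics/top0.png')[245:355,310:510]
a=cv2.resize(a,None,fx=2.7,fy=2.7,interpolation=cv2.INTER_CUBIC); 
cv2.imwrite('pics/cropS.png',a)
cv2.imwrite('pics/cropT.png',cv2.resize(b,None,fx=4,fy=4,interpolation=cv2.INTER_CUBIC))
c=cv2.imread('pics/top0.png')[200:345,165:300]
cv2.imwrite('pics/cropC.png',cv2.resize(c,None,fx=4,fy=4,interpolation=cv2.INTER_CUBIC))
c=cv2.imread('pics/side0.png')[125:270,210:365]
cv2.imwrite('pics/cropD.png',cv2.resize(c,None,fx=4,fy=4,interpolation=cv2.INTER_CUBIC))
E
```

```text
(no output)
```

View pics/cropS.png

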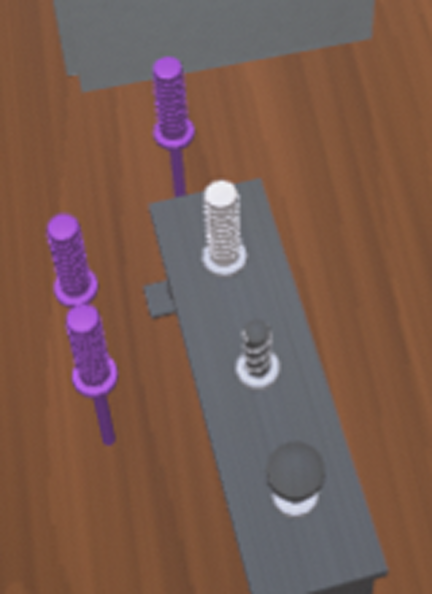

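View pics/cropT.png

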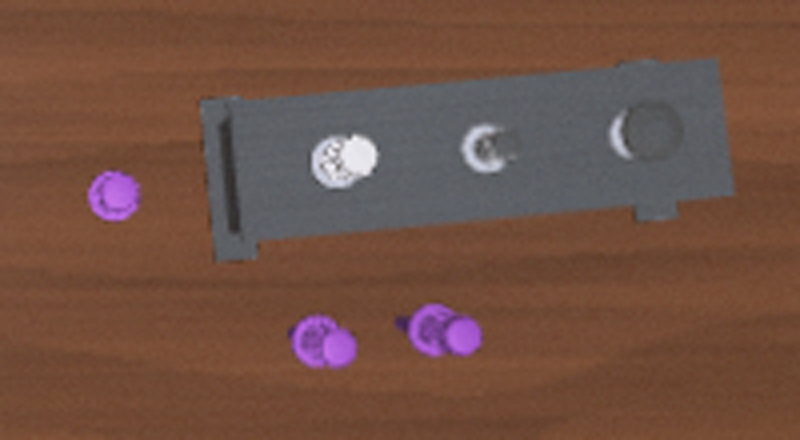

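View pics/cropC.png

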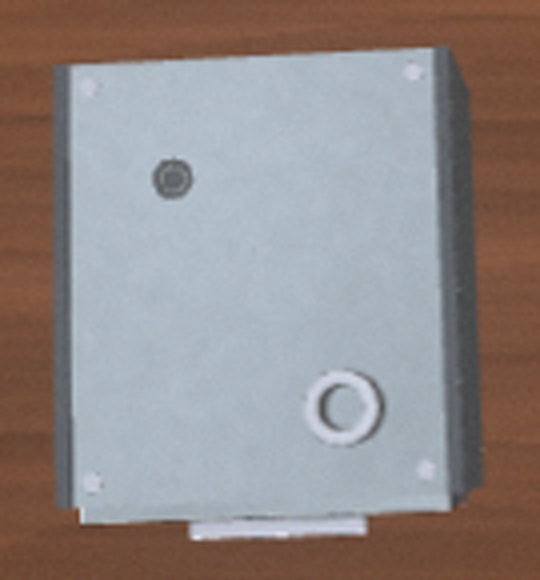

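View pics/cropD.png

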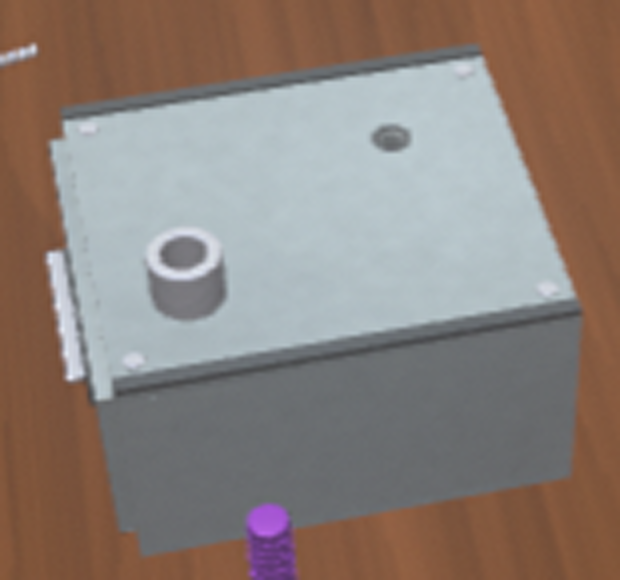

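The crop confirms it: the silver ribbed handle at side (297,313) / top (397,285) is the tallest tool in the rack and not purple, so it is the release rod. The three purple ones hang free of the rack and stay alone.

```bash
cat > h.py <<'E'
import numpy as np, cv2, json
from cell import env
from scipy.optimize import least_squares
def cam(n,save=None):
    r=env.snapshot(n)
    if save: cv2.imwrite(save,r["color"][:,:,::-1])
    return r
def prep(r):
    K=np.array([[r["fx"],0,r["cx"]],[0,r["fy"],r["cy"]],[0,0,1.]])
    V=np.array(r["view"]); F=np.diag([1,-1,-1.])
    R=F@V[:3,:3]; t=F@V[:3,3]
    return K,np.array(r["dist"],float),R,t
def proj(c,P):
    K,d,R,t=c
    return cv2.projectPoints(np.atleast_2d(np.array(P,float)),cv2.Rodrigues(R)[0],t,K,d)[0][:,0]
def onplane(c,uv,z):
    K,d,R,t=c
    p=cv2.undistortPoints(np.array([[uv]],float),K,d)[0,0]
    ray=R.T@np.array([p[0],p[1],1]); o=-R.T@t
    return o+ray*(z-o[2])/ray[2]
def tri(obs):
    f=lambda P: np.concatenate([proj(c,P)[0]-uv for c,uv in obs])
    s=least_squares(f,[600,0,100]); return s.x,s.fun
E
python3 - <<'E'
from h import *
S=prep(cam("side"));T=prep(cam("top"))
import pickle; pickle.dump((S,T),open('cams.pkl','wb'))
t=lambda x,y,ox,oy,k:((x+.5)/k-.5+ox,(y+.5)/k-.5+oy)
def both(nm,st,ss,z):
    print(nm,tri([(T,np.array(st)),(S,np.array(ss))]),'plane T',onplane(T,st,z)[:2],'S',onplane(S,ss,z)[:2])
both('hole',t(173,178,165,200,4),t(391,137,210,125,4),120)
both('rodtop',t(359,156,310,245,4),t(221,194,215,230,2.7),175)
both('rodcollar',t(337,161,310,245,4),t(223,257,215,230,2.7),107.5)
for nm,a,b in [('bolt bl',(89,87),(464,69)),('br',(414,71),(547,288)),('fl',(93,482),(88,127)),('fr',(426,468),(133,359))]:
    both(nm,t(*a,165,200,4),t(*b,210,125,4),120)
both('purple1 top',t(120,192,310,245,4),t(167,67,215,230,2.7),175)
both('purple2 top',t(340,349,310,245,4),t(63,227,215,230,2.7),175)
both('purple3 top',t(463,336,310,245,4),t(83,319,215,230,2.7),175)
both('drill top',t(508,146,310,245,4),t(257,330,215,230,2.7),157)
for nm,a in [('rack bl',(205,100)),('rack br',(717,59)),('fr',(733,193)),('fl',(216,243))]:
    print(nm,onplane(T,t(*a,310,245,4),105))
for nm,a in [('rack bl',(261,180)),('rack fl',(150,205)),('rack br',(386,573))]:
    print(nm,onplane(S,t(*a,215,230,2.7),105))
both('bushing',t(344,408,165,200,4),t(184,253,210,125,4),148)
print(env.observe()['time'])
E
```

```text
hole (array([573.39289931, 230.24278453, 121.69539888]), array([-0.00263269,  0.05746217,  0.05726487, -0.01104885])) plane T [573.74348961 230.67332836] S [573.57420425 232.13335611]
rodtop (array([ 493.54244937, -138.65711752,  174.20104162]), array([ 0.00376942, -0.15967189, -0.1274861 ,  0.02061249])) plane T [ 493.20817486 -138.50719223] S [ 493.67596701 -139.18593435]
rodcollar (array([ 493.25702564, -138.85158849,  108.66671989]), array([-0.01023786,  0.45567456,  0.3587012 , -0.05738665])) plane T [ 494.21539308 -139.07436344] S [ 492.76003664 -138.14511353]
bolt bl (array([619.40724462, 274.49318535, 122.49766948]), array([ 0.00034741, -0.00633961, -0.00642566,  0.00137682])) plane T [619.87079409 275.25466343] S [620.02255136 277.45210288]
br (array([627.18861819, 110.92992346, 122.22006163]), array([-0.00417731,  0.06926306,  0.06399658, -0.01421439])) plane T [627.77236973 111.1908324 ] S [627.61964844 113.04394326]
fl (array([423.84042813, 264.64024814, 123.38094484]), array([ 0.00023512, -0.01609767, -0.01659162,  0.00197679])) plane T [423.70753877 265.63371289] S [423
[... 822 characters left out ...]
02, -213.3723337 ,  153.32862858]), array([ 0.0121461 , -0.48865913, -0.36464905,  0.06056435])) plane T [ 498.64405419 -212.38563357] S [ 500.01049831 -215.34158641]
rack bl [524.7800437  -73.97865592 105.        ]
rack br [ 545.16402373 -334.6486207   105.        ]
fr [ 477.47454931 -339.87316947  105.        ]
fl [453.92794573 -78.76205798 105.        ]
rack bl [524.44383707 -87.2268697  105.        ]
rack fl [455.42596942 -92.65936624 105.        ]
rack br [ 544.40461431 -335.70026426  105.        ]
bushing (array([460.69964687, 138.10066343, 149.39310294]), array([ 0.00393475, -0.20993342, -0.20313415,  0.02822053])) plane T [460.32167712 138.31746606] S [461.10895459 139.54557307]
0.25
```

```bash
cat >> h.py <<'E'
def todo(target,az=None):
    s=env.observe(); R=np.array(s['orientation']); p=np.array(s['position'])
    d=R.T@(np.array(target,float)-p)
    print('t',round(s['time'],2),'pos',p.round(1),'tool d',d.round(1),'az z',np.degrees(np.arctan2(R[1,2],R[0,2])).round(2),'tilt y',R[:,1].round(4),'F',np.array(s['wrist_force']).round(2),'gap',round(s['finger_gap'],1),'q7',np.array(s['q']).round(0))
    if az is not None: print('roll needed',np.arctan2(R[1,2],R[0,2])-np.radians(az))
E
python3 -c "
from h import *
todo([480,350,270],4.6)"
```

```text
t 0.25 pos [199.3 644.7 230.9] tool d [ 355.2  -39.  -198.6] az z 72.82 tilt y [-2.e-04 -8.e-04 -1.e+00] F [-0.09  0.49  0.07] gap 85.2 q7 [-74.  27.  -3.  88.   1.  65.  -5.]
roll needed 1.1907060845002087
```

```bash
python3 -m jog '{"offset":[[0,-10,0],[0,-10,0]],"roll":[0,0]}' 60; python3 -m jog '{"offset":[[0,0,0],[0,0,0],[0,0,0]],"roll":[0,0,0]}'
```

```text
time: 0.42
position: [198.9, 643.2, 249.2]
orientation: [[0.955, -0.002, 0.295], [-0.295, -0.006, 0.955], [0.0, -1.0, -0.006]]
wrist_force: [-0.9, 0.5, 0.3]
finger_gap: 64.0
time: 0.67
position: [199.3, 644.9, 253.5]
orientation: [[0.955, -0.0, 0.295], [-0.295, 0.0, 0.955], [-0.0, -1.0, 0.0]]
wrist_force: [0.3, 0.2, 0.4]
finger_gap: 60.1
```

```bash
python3 -m jog '{"offset":[[29,-1.5,-16],[29,-1.5,-16],[29,-1.5,-16],[29,-1.5,-16],[29,-1.5,-16],[29,-1.5,-16],[29,-1.5,-16],[29,-1.5,-16],[29,-1.5,-16],[29,-1.5,-16],[29,-1.5,-16],[29,-1.5,-16]],"roll":[0,0,0,0,0,0,0,0,0,0,0,0]}'; python3 -c "
from h import *
todo([493,-100,270],4.6)"
```

```text
time: 1.67
position: [478.3, 355.6, 269.1]
orientation: [[0.961, -0.006, 0.275], [-0.275, 0.004, 0.961], [-0.007, -1.0, 0.002]]
wrist_force: [0.3, 1.1, -0.3]
finger_gap: 59.7
t 1.67 pos [478.3 355.6 269.1] tool d [ 139.4   -2.9 -434. ] az z 74.04 tilt y [-0.006   0.0042 -1.    ] F [ 0.31  1.15 -0.3 ] gap 59.7 q7 [-44.  18.   5.  97.  -2.  66.  35.]
roll needed 1.2118813414838985
```

```bash
python3 -m jog '{"offset":[[11.5,0,-36],[11.5,0,-36],[11.5,0,-36],[11.5,0,-36],[11.5,0,-36],[11.5,0,-36],[11.5,0,-36],[11.5,0,-36],[11.5,0,-36],[11.5,0,-36],[11.5,0,-36],[11.5,0,-36]],"roll":[0,0,0,0,0,0,0,0,0,0,0,0]}';  python3 -m jog '{"offset":[[0,0,0],[0,0,0],[0,0,0],[0,0,0],[0,0,0],[0,0,0],[0,0,0],[0,0,0],[0,0,0],[0,0,0],[0,0,0]],"roll":[0,0.12,0.12,0.12,0.12,0.12,0.12,0.12,0.12,0.12,0.12]}';python3 -c "
from h import *
todo([493.3,-138.8,245],4.6)"
```

```text
time: 2.67
position: [493.7, -118.0, 267.6]
orientation: [[0.962, 0.002, 0.275], [-0.275, 0.008, 0.961], [-0.0, -1.0, 0.008]]
wrist_force: [0.4, -0.3, 0.6]
finger_gap: 60.0
time: 3.58
position: [490.6, -130.4, 268.5]
orientation: [[0.036, 0.004, 0.999], [-0.999, 0.004, 0.036], [-0.004, -1.0, 0.004]]
wrist_force: [0.2, 0.2, 0.8]
finger_gap: 60.2
t 3.58 pos [ 490.6 -130.4  268.5] tool d [ 8.6 23.5  2.3] az z 2.09 tilt y [ 0.0038  0.0043 -1.    ] F [0.18 0.19 0.81] gap 60.2 q7 [-17.   9.  31. 109.  -6.  63.  19.]
roll needed -0.04385983257171106
```

```bash
python3 -m jog '{"offset":[[4,10,1],[4,10,1],[0,0,0],[0,0,0]],"roll":[-0.03,-0.014,0,0]}';python3 -c "
from h import *
todo([493.3,-138.8,126],4.6)
cam('side','pics/side1.png');cam('top','pics/top1.png');cam('wrist','pics/wrist1.png')
todo([493.3,-138.8,126],4.6)"
```

```text
time: 3.92
position: [493.4, -136.8, 248.6]
orientation: [[0.078, 0.005, 0.997], [-0.997, 0.005, 0.078], [-0.005, -1.0, 0.006]]
wrist_force: [-0.2, -0.9, 0.3]
finger_gap: 59.9
t 3.92 pos [ 493.4 -136.8  248.6] tool d [  2.5 122.6  -1. ] az z 4.49 tilt y [ 0.0053  0.005  -1.    ] F [-0.21 -0.92  0.31] gap 59.9 q7 [-15.  11.  31. 110.  -7.  60.  23.]
roll needed -0.001992216046884196
t 4.07 pos [ 493.7 -136.8  249. ] tool d [  2.5 123.   -1.4] az z 4.52 tilt y [ 0.0063  0.005  -1.    ] F [-0.05  0.37  0.85] gap 59.7 q7 [-15.  11.  31. 110.  -7.  60.  23.]
roll needed -0.0014728198391109892
```

View pics/wrist1.png

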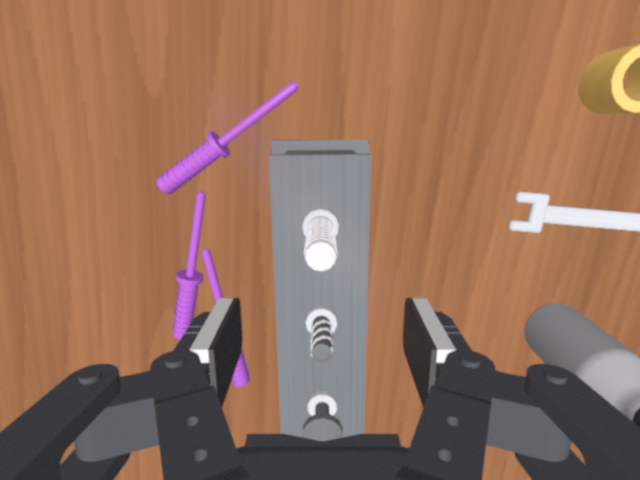

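View pics/side1.png

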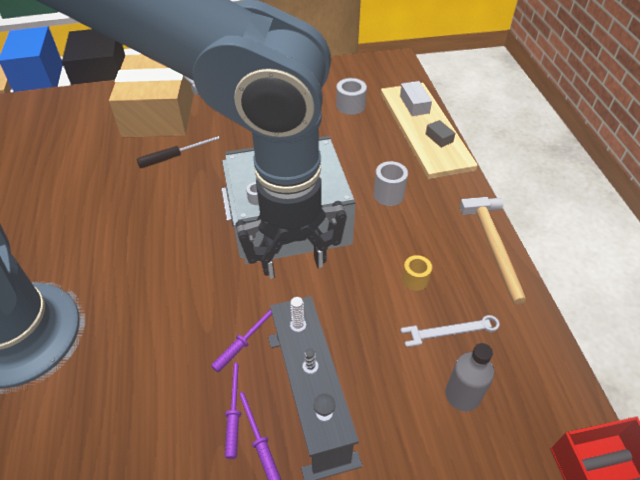

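The purple look-alikes have fallen onto the table beside the rack, at side (240,345), (232,410) and (258,440), clear of my path. In the wrist view the rod's top is at (320,256), centred between the fingers at (225 to 420).

```bash
python3 - <<'E'
from h import *
r=cam('wrist'); W=prep(r)
print('top at 175',onplane(W,(320.5,256),175),'collar', onplane(W,(320,223),110))
print(env.regions_of('wrist','release_rod')[0]['box'])
todo([493.5,-138.8,126],4.6)
E
```

```text
top at 175 [ 493.32983747 -138.75406435  175.        ] collar [ 492.94562596 -136.32451041  110.        ]
[224.2, 314.9, 46.3, 136.9]
t 4.17 pos [ 493.7 -136.9  249. ] tool d [  2.4 123.   -1.2] az z 4.52 tilt y [ 0.0065  0.005  -1.    ] F [ 0.14 -0.65 -0.4 ] gap 59.7 q7 [-15.  11.  31. 110.  -7.  60.  23.]
roll needed -0.001483519514997575
```

```bash
python3 -m jog '{"offset":[[1,20,-0.5],[1,25,-0.5],[0.4,25,0],[0,20,0],[0,12,0],[0,0,0],[0,0,0]],"roll":[0,0,0,0,0,0,0]}' 50;python3 -c "
from h import *
todo([493.4,-138.8,126],4.6)"
```

```text
time: 4.75
position: [497.8, -138.7, 147.5]
orientation: [[0.08, 0.017, 0.997], [-0.997, 0.005, 0.08], [-0.004, -1.0, 0.017]]
wrist_force: [-0.3, 0.4, 0.4]
finger_gap: 50.0
t 4.75 pos [ 497.8 -138.7  147.5] tool d [-0.2 21.4 -4.8] az z 4.58 tilt y [ 0.017   0.0049 -0.9998] F [-0.32  0.42  0.36] gap 50.0 q7 [-12.  19.  29. 116. -13.  47.  28.]
roll needed -0.0003680792601619687
```

```bash
python3 -m jog '{"offset":[[0,-25,-5],[0,-25,0],[0,-25,0],[0,0,0],[0,0,0]],"roll":[0,0,0,0,0]}' 50;python3 -c "
from h import *
todo([493.4,-138.8,126],4.6)"
python3 -m jog '{"offset":[[0,6,0],[0,6,0],[0,6,0],[0,6,0],[0,6,0],[0,6,0],[0,6,0],[0,6,0],[0,6,0],[0,6,0],[0,6,0]],"roll":[0,0,0,0,0,0,0,0,0,0,0]}' 50;python3 -c "
from h import *
todo([493.4,-138.8,126],4.6)"
```

```text
time: 5.17
position: [492.8, -139.9, 229.7]
orientation: [[0.08, 0.021, 0.997], [-0.997, 0.004, 0.08], [-0.003, -1.0, 0.022]]
wrist_force: [-0.3, 0.2, -0.4]
finger_gap: 50.0
t 5.17 pos [ 492.8 -139.9  229.7] tool d [ -0.8 103.7  -1.6] az z 4.57 tilt y [ 0.0213  0.0044 -0.9998] F [-0.28  0.21 -0.4 ] gap 50.0 q7 [-15.  12.  31. 112.  -8.  57.  24.]
roll needed -0.000580416767497427
time: 6.08
position: [492.9, -139.3, 155.1]
orientation: [[0.079, 0.018, 0.997], [-0.997, 0.005, 0.079], [-0.003, -1.0, 0.018]]
wrist_force: [1.0, 0.7, 0.0]
finger_gap: 50.0
t 6.08 pos [ 492.9 -139.3  155.1] tool d [-0.4 29.1 -0. ] az z 4.55 tilt y [ 0.0176  0.0045 -0.9998] F [0.98 0.66 0.03] gap 50.0 q7 [-13.  17.  29. 116. -12.  48.  28.]
roll needed -0.0008874925738150408
```

```bash
python3 -m jog '{"offset":[[0,5,0],[0,5,0],[0,5,0],[0,5,0],[0,4,0],[0,2,0],[0,0,0]],"roll":[0,0,0,0,0,0,0]}' 50;python3 -c "
from h import *
todo([493.4,-138.8,126],4.6)"
```

```text
time: 6.67
position: [493.0, -139.1, 125.0]
orientation: [[0.079, 0.016, 0.997], [-0.997, 0.005, 0.079], [-0.003, -1.0, 0.016]]
wrist_force: [0.1, 0.1, -1.1]
finger_gap: 50.2
t 6.67 pos [ 493.  -139.1  125. ] tool d [-0.2 -1.   0.4] az z 4.55 tilt y [ 0.0159  0.0045 -0.9999] F [ 0.06  0.06 -1.11] gap 50.2 q7 [-12.  20.  28. 118. -14.  44.  30.]
roll needed -0.0009097850729239965
```

Close in stages, then check.

```bash
python3 -m jog '{"offset":[[0,0,0],[0,0,0],[0,0,0],[0,0,0],[0,0,0],[0,0,0],[0,0,0],[0,0,0]],"roll":[0,0,0,0,0,0,0,0]}' 10;python3 -c "
from h import *
cam('side','pics/side2.png')
todo([493.4,-138.8,126],4.6)"
```

```text
time: 7.33
position: [493.2, -139.1, 125.7]
orientation: [[0.079, 0.017, 0.997], [-0.997, 0.005, 0.079], [-0.003, -1.0, 0.017]]
wrist_force: [-1.1, 0.3, -1.3]
finger_gap: 16.4
t 7.38 pos [ 493.2 -139.1  125.6] tool d [-0.3 -0.4  0.2] az z 4.55 tilt y [ 0.017   0.0047 -0.9998] F [-0.31 -0.54 -1.15] gap 16.3 q7 [-12.  20.  28. 118. -14.  44.  30.]
roll needed -0.0008541508148972171
```

View pics/side2.png

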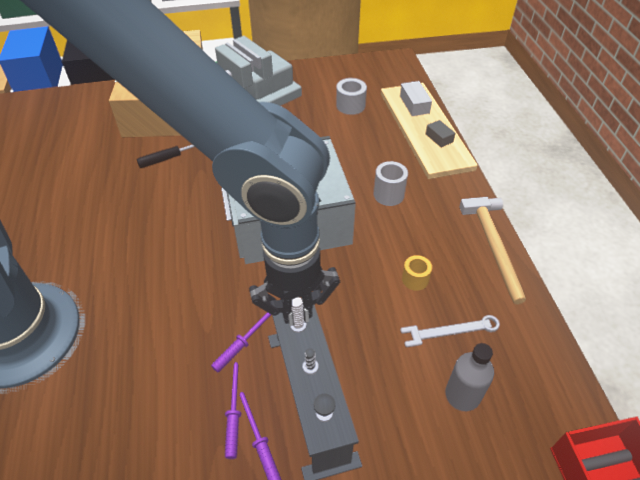

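The side view shows the fingers closed on the silver handle at (297,313), opening 16.4 mm. Lifting.

```bash
python3 -m jog '{"offset":[[0,-4,0],[0,-8,0],[0,-12,0],[0,-12,0],[0,-12,0],[0,-12,0],[0,-12,0],[0,-12,0],[0,-12,0],[0,-8,0],[0,-4,0],[0,0,0]],"roll":[0,0,0,0,0,0,0,0,0,0,0,0]}' ;python3 -c "
from h import *
todo([573.4,230,280],4.6)"
```

```text
time: 8.38
position: [490.8, -140.6, 244.6]
orientation: [[0.077, 0.02, 0.997], [-0.997, 0.004, 0.077], [-0.003, -1.0, 0.02]]
wrist_force: [-0.1, 0.0, -1.7]
finger_gap: 16.5
t 8.38 pos [ 490.8 -140.6  244.6] tool d [-363.2  -32.1  111.7] az z 4.44 tilt y [ 0.0199  0.0044 -0.9998] F [-0.13  0.   -1.7 ] gap 16.5 q7 [-15.  11.  31. 111.  -7.  59.  23.]
roll needed -0.0028624062177432658
```

```bash
python3 -m jog '{"offset":[[-20,-10,7],[-28,-10,9],[-30,-4,9],[-30,-3,9],[-30,0,9],[-30,0,9],[-30,0,9],[-30,0,9],[-30,0,9],[-30,0,9],[-25,0,8],[-12,0,4]],"roll":[0,0,0,0,0,0,0,0,0,0,0,0]}' ;python3 -m jog '{"offset":[[0,0,0],[0,0,0],[0,0,0]],"roll":[0,0,0]}' ;python3 -c "
from h import *
todo([573.4,230,240],4.6)
cam('side','pics/side3.png');cam('top','pics/top3.png');cam('wrist','pics/wrist3.png')"
```

```text
time: 9.38
position: [565.3, 199.3, 268.4]
orientation: [[0.063, 0.009, 0.998], [-0.998, 0.0, 0.063], [0.0, -1.0, 0.009]]
wrist_force: [0.8, 0.9, -0.1]
finger_gap: 16.1
time: 9.63
position: [564.3, 200.7, 265.8]
orientation: [[0.067, 0.005, 0.998], [-0.998, -0.002, 0.067], [0.003, -1.0, 0.005]]
wrist_force: [0.1, -0.9, -0.6]
finger_gap: 16.7
t 9.63 pos [564.3 200.7 265.8] tool d [-28.7  25.8  11. ] az z 3.86 tilt y [ 0.0047 -0.0024 -1.    ] F [ 0.11 -0.89 -0.61] gap 16.7 q7 [-39.  18.  20.  97.  -7.  65. -13.]
roll needed -0.012847239572152766
```

View pics/side3.png

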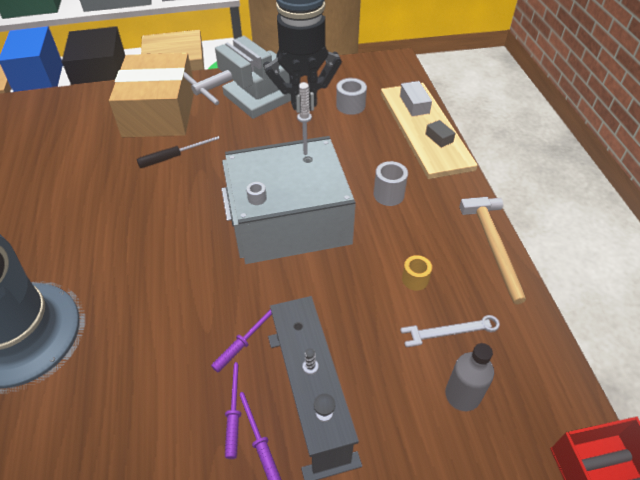

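View pics/top3.png

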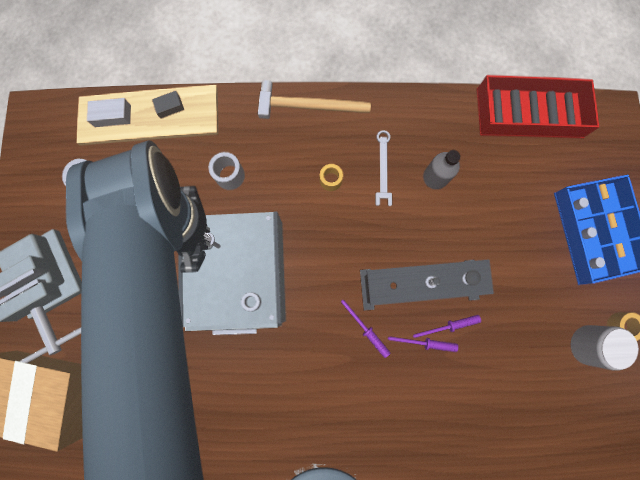

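View pics/wrist3.png

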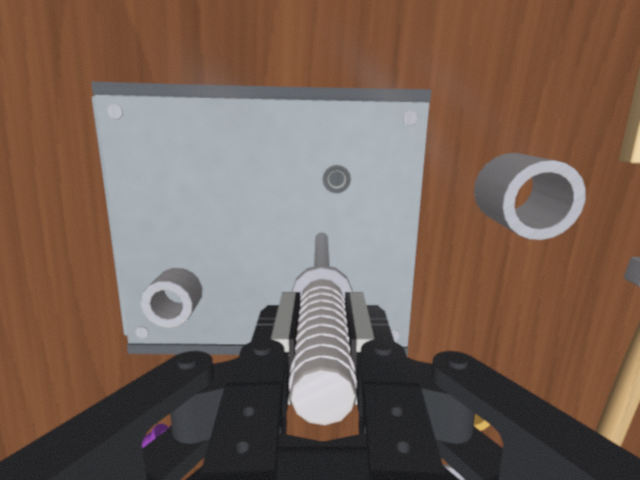

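The wrist view shows the hole's ring at (337,179) and the rod tip at (321,237), with the rod straight in the grip. In the side view the tip is about (306,157). The empty rack hole is at side (298,326) / top (394,285).

```bash
python3 - <<'E'
import cv2
def cr(f,x0,x1,y0,y1,k,o):
    cv2.imwrite(o,cv2.resize(cv2.imread(f)[y0:y1,x0:x1],None,fx=k,fy=k,interpolation=cv2.INTER_CUBIC))
cr('pics/side3.png',275,335,75,175,6,'pics/c3s.png')
cr('pics/wrist3.png',270,380,140,300,4.8,'pics/c3w.png')
E
```

```text
(no output)
```

View pics/c3s.png

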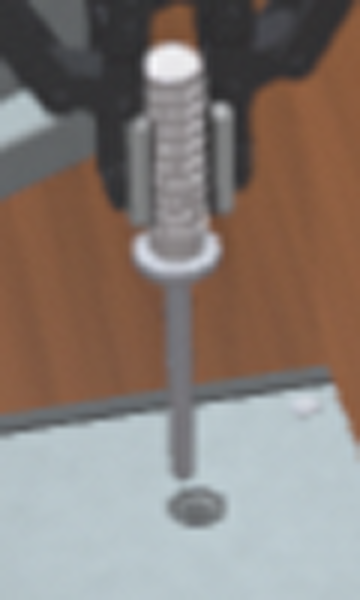

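View pics/c3w.png

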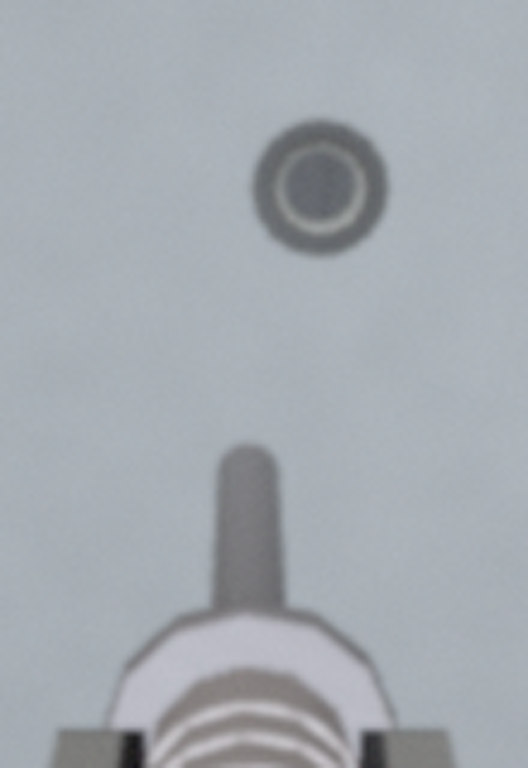

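```bash
python3 - <<'E'
from h import *
r=cam('wrist'); W=prep(r); S=prep(cam('side'))
s=env.observe(); R=np.array(s['orientation']);p=np.array(s['position'])
print('hole wrist',onplane(W,(336.3,178.6),120))
tip=p+R[:,1]*105.6; org=p+R[:,1]*20.6
print('tip pred',tip,'W',proj(W,[tip,org]),'S',proj(S,[tip,org]))
t=lambda x,y,ox,oy,k:((x+.5)/k-.5+ox,(y+.5)/k-.5+oy)
print('obs tip W',t(248,463,270,140,4.8),'S',t(182,475,275,75,6),'hole S',t(197,508,275,75,6))
print('tri tip',tri([(W,np.array(t(248,463,270,140,4.8))),(S,np.array(t(182,474,275,75,6)))]))
print('tri hole',tri([(W,np.array([336.3,178.6])),(S,np.array(t(197,508,275,75,6)))]))
print('hole S', onplane(S,t(197,508,275,75,6),120))
E
```

```text
hole wrist [573.300432   230.36321994 120.        ]
tip pred [565.36406303 200.3757726  161.08561673] W [[322.59050122 235.18160875]
 [322.63051672 290.45037601]] S [[305.62043371 154.05456718]
 [304.39481137 118.15572914]]
obs tip W (321.2708333333333, 236.0625) S (304.9166666666667, 153.75) hole S (307.4166666666667, 159.25)
tri tip (array([564.48828191, 200.20482881, 162.61987667]), array([-0.08150318, -0.01464892,  0.25312374, -0.02445492]))
tri hole (array([573.28599274, 230.43605515, 120.50445164]), array([ 0.01477826,  0.00262362, -0.04284451,  0.00462373]))
hole S [573.46248948 230.99883622 120.        ]
```

```bash
python3 -m jog '{"offset":[[-5,2,2],[-6,4,2],[-6,4,2],[-5,4,2],[-4,4,1.5],[-2,4,1],[0,3,0],[0,1,0],[0,0,0],[0,0,0]],"roll":[0,0,0,0,0,0,0,0,0,0]}' ;python3 - <<'E'
from h import *
s=env.observe(); R=np.array(s['orientation']);p=np.array(s['position'])
todo([573.3,230.4,235])
W=prep(cam('wrist','pics/wrist4.png'));S=prep(cam('side','pics/side4.png'))
tip=p+R[:,1]*105.6
print(tip,proj(W,[tip,[573.3,230.4,120]]),proj(S,[tip,[573.3,230.4,120]]))
def cr(f,x0,x1,y0,y1,k):
    return cv2.resize(cv2.imread(f)[y0:y1,x0:x1],None,fx=k,fy=k,interpolation=cv2.INTER_CUBIC)
cv2.imwrite('pics/c4.png',np.hstack([cr('pics/side4.png',275,345,100,180,5),cr('pics/wrist4.png',285,355,200,280,5)]))
E
```

```text
time: 10.72
position: [574.3, 231.1, 237.3]
orientation: [[0.065, 0.005, 0.998], [-0.998, -0.002, 0.065], [0.002, -1.0, 0.005]]
wrist_force: [-0.0, 0.1, -0.0]
finger_gap: 16.6
t 10.72 pos [574.3 231.1 237.3] tool d [ 0.7  2.3 -1. ] az z 3.72 tilt y [ 0.0052 -0.0017 -1.    ] F [-0.    0.14 -0.01] gap 16.6 q7 [-41.  22.  20.  97.  -8.  63. -15.]
[574.82002617 230.96268403 131.67573389] [[322.30008322 236.23170746]
 [319.84444811 231.8715308 ]] [[307.98707072 154.76860345]
 [307.38808509 159.45453921]]
```

View pics/c4.png

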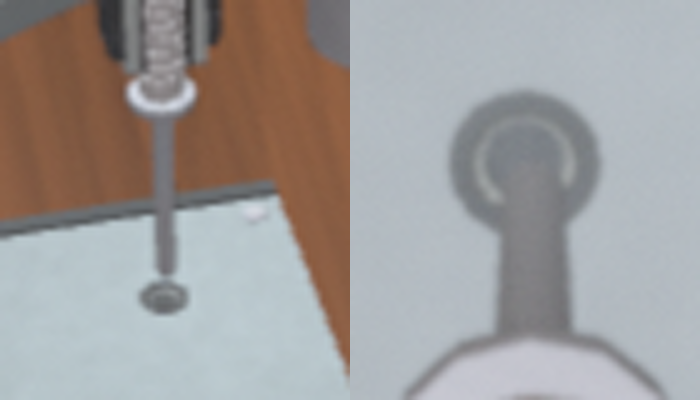

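```bash
python3 - <<'E'
from h import *
s=env.observe(); R=np.array(s['orientation']);p=np.array(s['position'])
W=prep(cam('wrist'));S=prep(cam('side'))
print(tri([(W,np.array([320.8,233.0])),(S,np.array([307.6,154.2]))]))
print(tri([(W,np.array([319.7,232.2])),(S,np.array([307.4,159.1]))]))
for q in ([574,231,131.7],[574,231,120],[575,231,131.7],[574,232,131.7]): print(q,proj(W,q),proj(S,q))
E
```

```text
(array([573.95151138, 232.87043756, 131.63637917]), array([ 0.06306046,  0.0116434 , -0.20342904,  0.01862972]))
(array([573.37012245, 230.33090445, 120.99861297]), array([-0.00630344, -0.00116793,  0.01963122, -0.00173836]))
[574, 231, 131.7] [[320.74997403 235.89290195]] [[307.57986175 154.79783738]]
[574, 231, 120] [[320.71541301 230.86379866]] [[307.67916971 159.21645823]]
[575, 231, 131.7] [[322.33409289 235.98944862]] [[308.07228011 154.73615677]]
[574, 232, 131.7] [[320.85161037 234.37139331]] [[307.49428139 154.47345934]]
```

```bash
python3 -m jog '{"offset":[[0.3,2,-0.2],[0.3,2,-0.2],[0.2,2,-0.2],[0,1,0],[0,0,0],[0,0,0]],"roll":[0,0,0,0,0,0]}' ;python3 - <<'E'
from h import *
s=env.observe(); R=np.array(s['orientation']);p=np.array(s['position'])
todo([573.3,230.4,235])
W=prep(cam('wrist','pics/wrist5.png'));S=prep(cam('side','pics/side5.png'))
tip=p+R[:,1]*105.6
print(tip,proj(W,[tip,[573.3,230.4,120]]),proj(S,[tip,[573.3,230.4,120]]))
def cr(f,x0,x1,y0,y1,k):
    a=cv2.resize(cv2.imread(f)[y0:y1,x0:x1],None,fx=k,fy=k,interpolation=cv2.INTER_CUBIC)
    return cv2.normalize(a,None,0,255,cv2.NORM_MINMAX)
a=cr('pics/wrist5.png',295,345,210,265,8); a=np.clip((a.astype(float)-20)*1.6,0,255).astype(np.uint8)
cv2.imwrite('pics/c5.png',np.hstack([cr('pics/side5.png',285,330,130,185,8),a]))
E
```

```text
time: 11.42
position: [574.1, 229.7, 230.7]
orientation: [[0.064, 0.007, 0.998], [-0.998, -0.001, 0.064], [0.001, -1.0, 0.007]]
wrist_force: [0.1, 0.9, -1.2]
finger_gap: 16.7
t 11.42 pos [574.1 229.7 230.7] tool d [-0.7 -4.3 -0.8] az z 3.67 tilt y [ 7.e-03 -6.e-04 -1.e+00] F [ 0.08  0.9  -1.15] gap 16.7 q7 [-40.  22.  20.  97.  -8.  62. -15.]
[574.88748597 229.64125448 125.15174055] [[322.25509595 236.16832728]
 [319.80316705 232.61687582]] [[308.18699632 157.66613262]
 [307.38808509 159.45453921]]
```

View pics/c5.png

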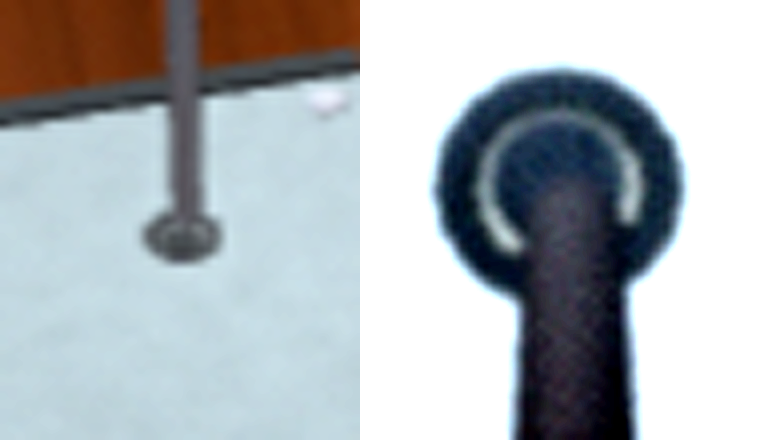

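```bash
python3 -m jog '{"offset":[[-0.2,0,-0.6],[-0.1,0,-0.4],[0,0,0]],"roll":[0,0,0]}' ;python3 - <<'E'
from h import *
s=env.observe(); R=np.array(s['orientation']);p=np.array(s['position'])
todo([573.3,230.0,230])
W=prep(cam('wrist','pics/wrist6.png'));S=prep(cam('side','pics/side6.png'))
tip=p+R[:,1]*105.6
print(tip,proj(W,[tip,tip-[0,0,tip[2]-120],[573.3,230.4,120]]))
def cr(f,x0,x1,y0,y1,k):
    a=cv2.resize(cv2.imread(f)[y0:y1,x0:x1],None,fx=k,fy=k,interpolation=cv2.INTER_CUBIC)
    return cv2.normalize(a,None,0,255,cv2.NORM_MINMAX)
a=cr('pics/wrist6.png',295,345,210,265,8); a=np.clip((a.astype(float)-20)*1.6,0,255).astype(np.uint8)
cv2.imwrite('pics/c6.png',np.hstack([cr('pics/side6.png',285,330,130,185,8),a]))
E
```

```text
time: 11.77
position: [573.2, 230.1, 231.0]
orientation: [[0.064, 0.007, 0.998], [-0.998, -0.0, 0.064], [0.001, -1.0, 0.007]]
wrist_force: [-0.1, -0.3, -0.3]
finger_gap: 16.7
t 11.77 pos [573.2 230.1 231. ] tool d [0.1 1.  0.1] az z 3.67 tilt y [ 7.4e-03 -4.0e-04 -1.0e+00] F [-0.06 -0.33 -0.31] gap 16.7 q7 [-41.  22.  20.  97.  -8.  62. -15.]
[573.97219187 230.04181353 125.35808871] [[322.23682877 236.21742001]
 [322.17584203 233.86121542]
 [321.16636015 233.26327844]]
```

View pics/c6.png

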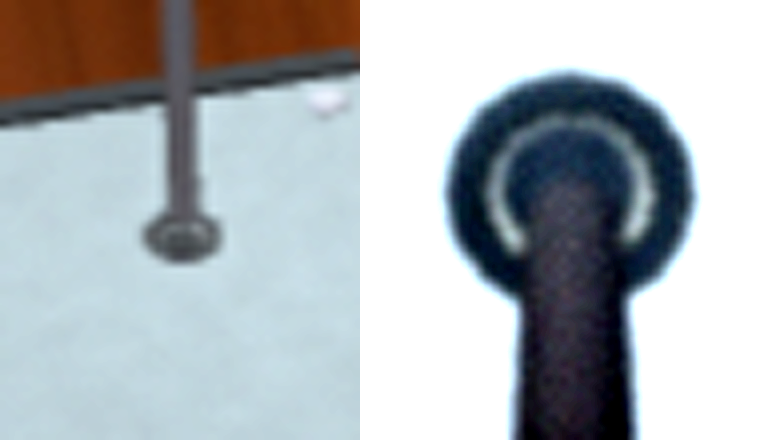

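```bash
python3 -m jog '{"offset":[[0,1.5,0],[0,1.5,0],[0,1.5,0]],"roll":[0,0,0]}' ;python3 -m jog '{"offset":[[0,1.5,0],[0,1,0]],"roll":[0,0]}' ;python3 -c "
from h import *
todo([573.2,230.1,220])"
```

```text
time: 12.12
position: [573.6, 230.2, 226.6]
orientation: [[0.064, 0.008, 0.998], [-0.998, -0.0, 0.064], [0.001, -1.0, 0.008]]
wrist_force: [0.2, 0.6, -1.5]
finger_gap: 16.4
time: 12.28
position: [573.4, 230.1, 223.5]
orientation: [[0.064, 0.008, 0.998], [-0.998, -0.0, 0.064], [0.001, -1.0, 0.008]]
wrist_force: [1.0, -0.6, -1.1]
finger_gap: 16.5
t 12.28 pos [573.4 230.1 223.5] tool d [ 0.   3.5 -0.3] az z 3.67 tilt y [ 7.9e-03 -2.0e-04 -1.0e+00] F [ 0.99 -0.57 -1.13] gap 16.5 q7 [-40.  22.  19.  98.  -8.  61. -15.]
```

```bash
python3 -m jog '{"offset":[[0,1.5,-0.1],[0,1.5,0],[0,1.5,0]],"roll":[0,0,0]}' ;python3 -m jog '{"offset":[[0,1.5,0],[0,1.5,0],[0,1,0]],"roll":[0,0,0]}' ;python3 -m jog '{"offset":[[0,1.5,0],[0,1.5,0],[0,1,0]],"roll":[0,0,0]}' ;python3 -c "
from h import *
todo([573.2,230.1,200])
cam('side','pics/side7.png')
a=cv2.imread('pics/side7.png')[60:220,215:375]
cv2.imwrite('pics/c7.png',cv2.resize(a,None,fx=3.5,fy=3.5,interpolation=cv2.INTER_CUBIC))"
```

```text
time: 12.53
position: [573.4, 230.1, 218.5]
orientation: [[0.064, 0.008, 0.998], [-0.998, -0.0, 0.064], [0.001, -1.0, 0.008]]
wrist_force: [0.4, -0.6, -0.6]
finger_gap: 16.4
time: 12.78
position: [573.3, 230.1, 213.8]
orientation: [[0.064, 0.008, 0.998], [-0.998, -0.001, 0.064], [0.001, -1.0, 0.007]]
wrist_force: [-0.1, 0.3, -0.9]
finger_gap: 16.7
time: 13.03
position: [573.4, 230.1, 209.4]
orientation: [[0.064, 0.008, 0.998], [-0.998, -0.0, 0.064], [0.001, -1.0, 0.007]]
wrist_force: [-1.1, 0.1, -2.2]
finger_gap: 16.6
t 13.03 pos [573.4 230.1 209.4] tool d [-0.   9.4 -0.2] az z 3.67 tilt y [ 7.5e-03 -5.0e-04 -1.0e+00] F [-1.06  0.11 -2.2 ] gap 16.6 q7 [-40.  23.  19.  99.  -8.  59. -15.]
```

View pics/c7.png

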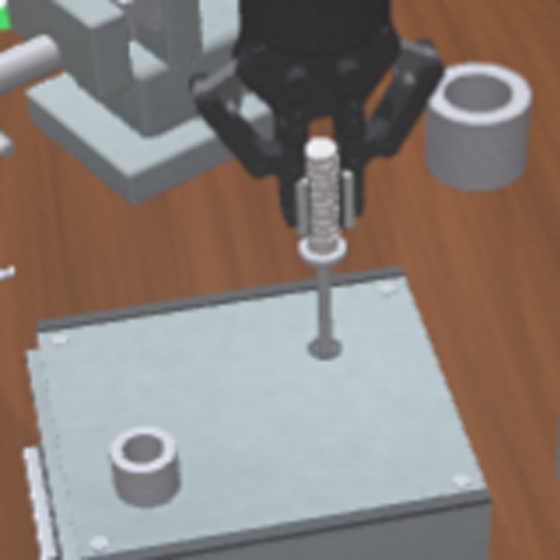

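The crop shows the rod standing in the access hole at (325,348), with no side force. Feeling downward now.

```bash
python3 -m jog '{"offset":[[0,1.5,0],[0,1.5,0],[0,1,0]],"roll":[0,0,0]}' ;python3 -m jog '{"offset":[[0,1.2,0],[0,1,0]],"roll":[0,0]}' ; python3 -m jog '{"offset":[[0,1,0],[0,1,0]],"roll":[0,0]}' |grep -v ori; python3 -m jog '{"offset":[[0,1,0],[0,1,0]],"roll":[0,0]}'|grep -v ori
```

```text
time: 13.33
position: [573.4, 230.1, 205.0]
orientation: [[0.064, 0.008, 0.998], [-0.998, -0.0, 0.064], [0.001, -1.0, 0.008]]
wrist_force: [0.2, 0.4, -0.4]
finger_gap: 16.4
time: 13.5
position: [573.4, 230.1, 202.6]
orientation: [[0.064, 0.008, 0.998], [-0.998, -0.0, 0.064], [0.001, -1.0, 0.008]]
wrist_force: [0.2, 0.8, -1.9]
finger_gap: 16.7
time: 13.67
position: [573.5, 230.1, 200.4]
wrist_force: [0.6, -0.4, -0.9]
finger_gap: 16.5
time: 13.83
position: [573.5, 230.1, 198.2]
wrist_force: [1.0, -0.6, -0.7]
finger_gap: 16.7
```

```bash
python3 -m jog '{"offset":[[0,1,0],[0,1,0]],"roll":[0,0]}' |grep -v ori;python3 -m jog '{"offset":[[0,1,0],[0,1,0]],"roll":[0,0]}' |grep -v ori; python3 -m jog '{"offset":[[0,1,0],[0,1,0]],"roll":[0,0]}' |grep -v ori
```

```text
time: 14.0
position: [573.5, 230.1, 196.0]
wrist_force: [-1.2, -0.6, -1.3]
finger_gap: 16.6
time: 14.17
position: [573.6, 230.1, 193.8]
wrist_force: [-0.2, -0.6, -1.3]
finger_gap: 16.6
time: 14.33
position: [573.6, 230.1, 191.6]
wrist_force: [-0.8, 0.9, -1.4]
finger_gap: 16.4
```

```bash
python3 -m jog '{"offset":[[0,1,0],[0,1,0]],"roll":[0,0]}' |grep -v ori;python3 -m jog '{"offset":[[0,1,0]],"roll":[0]}' |grep -v ori; python3 -m jog '{"offset":[[0,1,0]],"roll":[0]}' |grep -v ori
```

```text
time: 14.5
position: [573.6, 230.1, 189.3]
wrist_force: [0.1, 0.0, -0.7]
finger_gap: 17.0
time: 14.58
position: [573.6, 230.1, 188.2]
wrist_force: [-0.6, -0.1, -1.1]
finger_gap: 16.6
time: 14.67
position: [573.6, 230.1, 187.1]
wrist_force: [-0.7, -0.0, -1.4]
finger_gap: 16.8
```

```bash
python3 -m jog '{"offset":[[0,1,0]],"roll":[0]}' |grep -v ori;python3 -m jog '{"offset":[[0,1,0]],"roll":[0]}' |grep -v ori; python3 -m jog '{"offset":[[0,1,0]],"roll":[0]}' |grep -v ori
```

```text
time: 14.75
position: [573.7, 230.1, 186.0]
wrist_force: [-0.4, 0.6, 0.5]
finger_gap: 16.8
time: 14.83
position: [573.7, 230.2, 184.9]
wrist_force: [0.6, -0.0, -1.1]
finger_gap: 16.5
time: 14.92
position: [573.7, 230.1, 183.8]
wrist_force: [-0.3, -0.5, 1.7]
finger_gap: 16.6
```

```bash
python3 -m jog '{"offset":[[0,1,0]],"roll":[0]}' |grep -v ori;python3 -m jog '{"offset":[[0,1,0]],"roll":[0]}' |grep -v ori
```

```text
time: 15.0
position: [573.9, 230.3, 183.4]
wrist_force: [-2.5, -1.3, 6.7]
finger_gap: 17.0
time: 15.08
position: [574.0, 230.4, 183.3]
wrist_force: [-2.1, -1.4, 6.2]
finger_gap: 16.7
```

```bash
python3 -c "
from h import *
todo([573.2,230.1,180])
cam('side','pics/side8.png')
todo([573.2,230.1,180])
a=cv2.imread('pics/side8.png')[60:220,215:375]
cv2.imwrite('pics/c8.png',cv2.resize(a,None,fx=3.5,fy=3.5,interpolation=cv2.INTER_CUBIC))"
```

```text
t 15.08 pos [574.  230.4 183.3] tool d [ 0.2  3.3 -0.9] az z 3.67 tilt y [ 8.3e-03  6.0e-04 -1.0e+00] F [-2.13 -1.37  6.17] gap 16.7 q7 [-40.  24.  19. 100.  -9.  56. -14.]
t 15.13 pos [574.  230.4 183.4] tool d [ 0.2  3.3 -0.9] az z 3.67 tilt y [ 8.3e-03  6.0e-04 -1.0e+00] F [-1.82  0.1   5.51] gap 16.6 q7 [-40.  24.  19. 100.  -9.  56. -14.]
```

View pics/c8.png

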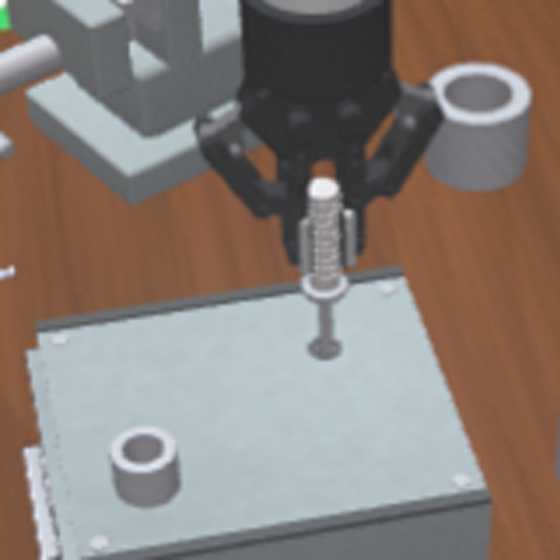

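```bash
python3 -m jog '{"offset":[[0.2,1.4,-0.4]],"roll":[0]}' |grep -v ori;python3 -m jog '{"offset":[[0.2,1.6,-0.3]],"roll":[0]}' |grep -v ori
```

```text
time: 15.22
position: [574.0, 230.3, 183.3]
wrist_force: [-1.6, -0.8, 7.2]
finger_gap: 16.7
time: 15.3
position: [574.0, 230.2, 183.1]
wrist_force: [-2.6, -1.0, 7.7]
finger_gap: 16.9
```

```bash
python3 -m jog '{"offset":[[0.2,1.6,-0.9]],"roll":[0]}' |grep -v ori;python3 -m jog '{"offset":[[0.2,1.6,-0.9]],"roll":[0]}' |grep -v ori; python3 -c "
from h import *
todo([573.2,230.1,180]); print(env.observe()['ft_torque'])"
```

```text
time: 15.38
position: [573.7, 230.1, 183.0]
wrist_force: [-1.1, -0.8, 7.4]
finger_gap: 16.5
time: 15.47
position: [573.5, 230.0, 183.1]
wrist_force: [-1.4, -1.1, 7.1]
finger_gap: 16.4
t 15.47 pos [573.5 230.  183.1] tool d [-0.1  3.1 -0.4] az z 3.66 tilt y [ 0.0128  0.0043 -0.9999] F [-1.35 -1.07  7.08] gap 16.4 q7 [-40.  24.  19. 101.  -9.  56. -14.]
[-0.13828765  0.40523996 -0.05269604]
```

```bash
python3 -m jog '{"offset":[[0,2.2,0]],"roll":[0]}' |grep -v ori;python3 -m jog '{"offset":[[0,2.2,-0.3]],"roll":[0]}' |grep -v ori
```

```text
time: 15.55
position: [573.8, 230.1, 182.5]
wrist_force: [-2.7, -1.5, 6.9]
finger_gap: 16.7
time: 15.63
position: [573.7, 230.0, 181.9]
wrist_force: [-3.5, -1.1, 7.7]
finger_gap: 16.1
```

```bash
python3 -m jog '{"offset":[[0,2.2,-0.9]],"roll":[0]}' |grep -v ori;python3 -m jog '{"offset":[[0,2.2,-0.9]],"roll":[0]}' |grep -v ori;  python3 -c "
from h import *
todo([573.2,230.1,180]); print(env.observe()['ft_torque'])"
```

```text
time: 15.72
position: [573.4, 230.0, 181.4]
wrist_force: [-1.0, -1.2, 7.5]
finger_gap: 16.5
time: 15.8
position: [573.3, 229.9, 180.9]
wrist_force: [-1.3, -1.3, 8.7]
finger_gap: 16.4
t 15.8 pos [573.3 229.9 180.9] tool d [-0.2  0.9 -0.1] az z 3.63 tilt y [ 0.0171  0.0076 -0.9998] F [-1.31 -1.3   8.65] gap 16.4 q7 [-40.  24.  19. 101.  -9.  55. -14.]
[-0.27118807  0.59303205  0.06136298]
```

```bash
python3 -m jog '{"offset":[[-0.2,2.2,-0.5]],"roll":[0]}' |grep -v ori;python3 -m jog '{"offset":[[-0.2,2.2,-0.5]],"roll":[0]}' |grep -v ori;  python3 -c "
from h import *
todo([573.2,230.1,180]); print(env.observe()['ft_torque'])"
```

```text
time: 15.88
position: [573.2, 229.9, 180.5]
wrist_force: [-1.8, -0.6, 7.9]
finger_gap: 16.7
time: 15.97
position: [573.1, 229.8, 180.0]
wrist_force: [-2.4, -1.0, 8.7]
finger_gap: 16.6
t 15.97 pos [573.1 229.8 180. ] tool d [-0.3 -0.   0.1] az z 3.61 tilt y [ 0.0189  0.0088 -0.9998] F [-2.36 -1.04  8.67] gap 16.6 q7 [-40.  24.  19. 101.  -9.  55. -14.]
[-0.37838833  0.82689726  0.0073653 ]
```

```bash
python3 -m jog '{"offset":[[-0.2,2.2,-0.3]],"roll":[0]}' |grep -v ori;python3 -m jog '{"offset":[[-0.2,2.2,-0.3]],"roll":[0]}' |grep -v ori;python3 -m jog '{"offset":[[-0.2,2.2,-0.3]],"roll":[0]}' |grep -v ori;  python3 -c "
from h import *
todo([573.2,230.1,180]); print(env.observe()['ft_torque'])"
```

```text
time: 16.05
position: [573.1, 229.8, 179.5]
wrist_force: [-2.8, -2.0, 7.5]
finger_gap: 16.5
time: 16.13
position: [573.0, 229.8, 179.0]
wrist_force: [-3.4, -1.3, 8.9]
finger_gap: 16.6
time: 16.22
position: [573.0, 229.7, 178.5]
wrist_force: [-3.0, -1.2, 8.1]
finger_gap: 16.6
t 16.22 pos [573.  229.7 178.5] tool d [-0.4 -1.5  0.2] az z 3.57 tilt y [ 0.0204  0.0102 -0.9997] F [-2.99 -1.18  8.08] gap 16.6 q7 [-40.  24.  19. 101.  -9.  55. -14.]
[-0.42508885  0.99294157  0.00579156]
```

```bash
python3 -m jog '{"offset":[[-0.2,2.0,-0.3]],"roll":[0]}' |grep -v ori;python3 -m jog '{"offset":[[-0.2,2.0,-0.3]],"roll":[0]}' |grep -v ori;  python3 -c "
from h import *
cam('side','pics/side9.png')
a=cv2.imread('pics/side9.png')[60:220,215:375]
cv2.imwrite('pics/c9.png',cv2.resize(a,None,fx=3.5,fy=3.5,interpolation=cv2.INTER_CUBIC))"
```

```text
time: 16.3
position: [573.0, 229.7, 178.3]
wrist_force: [-3.4, -1.3, 9.5]
finger_gap: 16.7
time: 16.38
position: [572.9, 229.7, 178.1]
wrist_force: [-2.4, -0.5, 10.6]
finger_gap: 16.4
```

View pics/c9.png

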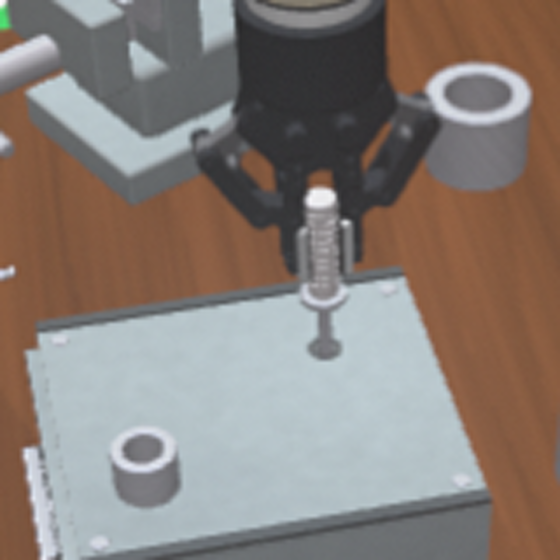

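```bash
python3 -m jog '{"offset":[[-0.2,2.3,0]],"roll":[0]}' |grep -v ori; python3 -m jog '{"offset":[[0,2.3,0.2]],"roll":[0]}' |grep -v ori;  python3 -c "
from h import *
todo([573.2,230.1,180]); print(env.observe()['ft_torque'],env.observe()['effort'])"
```

```text
time: 16.52
position: [573.2, 229.6, 177.4]
wrist_force: [-0.7, 0.4, 5.1]
finger_gap: 16.7
time: 16.6
position: [573.9, 229.9, 177.0]
wrist_force: [-3.9, -2.1, 9.7]
finger_gap: 16.8
t 16.6 pos [573.9 229.9 177. ] tool d [-0.3 -3.  -0.6] az z 3.52 tilt y [ 0.0232  0.0131 -0.9996] F [-3.87 -2.05  9.74] gap 16.8 q7 [-40.  24.  19. 101. -10.  54. -14.]
[-0.19481804  0.90480023 -0.03177937] [ 2.90510338e-01 -3.91414547e+01  3.66504662e+00 -1.98906469e+01
  1.04286703e-01 -1.27901372e+00 -1.39459205e-02]
```

```bash
python3 -c "
from h import *
cam('side','pics/side10.png')
a=cv2.imread('pics/side10.png')[60:270,175:375]
cv2.imwrite('pics/c10.png',cv2.resize(a,None,fx=2.8,fy=2.8,interpolation=cv2.INTER_CUBIC))"
```

```text
(no output)
```

View pics/c10.png

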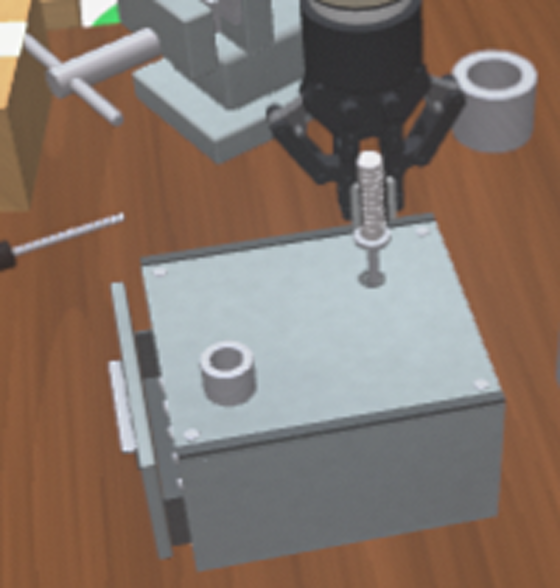

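The drawer is coming out: its front panel at (140,420) in the crop now stands off the cabinet, with the rod still in the hole at (372,278). Letting it finish, then withdrawing.

```bash
python3 -m jog '{"offset":[[0,-1,0],[0,-1,0],[0,0,0],[0,0,0],[0,0,0]],"roll":[0,0,0,0,0]}' |grep -v ori; python3 -m jog '{"offset":[[0,-4,0],[0,-5,0],[0,-6,0],[0,-6,0],[0,-6,0],[0,-6,0],[0,-6,0],[0,-6,0],[0,-6,0]],"roll":[0,0,0,0,0,0,0,0,0]}' ; python3 -c "
from h import *
todo([573.2,230.1,270],4.6)"
```

```text
time: 17.07
position: [573.7, 229.8, 180.8]
wrist_force: [-1.5, 0.5, 1.9]
finger_gap: 16.5
time: 17.82
position: [572.1, 228.8, 234.2]
orientation: [[0.061, 0.022, 0.998], [-0.998, 0.012, 0.061], [-0.011, -1.0, 0.023]]
wrist_force: [0.9, 0.2, -1.1]
finger_gap: 16.3
t 17.82 pos [572.1 228.8 234.2] tool d [ -1.6 -35.7   1.9] az z 3.51 tilt y [ 0.022   0.0123 -0.9997] F [ 0.88  0.18 -1.12] gap 16.3 q7 [-40.  21.  19.  98.  -8.  61. -15.]
roll needed -0.019019234073017303
```

```bash
python3 -m jog '{"offset":[[0,-10,0],[0,-12,0],[0,-6,0],[0,0,0]],"roll":[-0.019,0,0,0]}' |grep -v ori; python3 -c "
from h import *
todo([497,-110,262],4.6)
cam('side','pics/side11.png')
a=cv2.imread('pics/side11.png')[0:480,100:500]
cv2.imwrite('pics/c11.png',cv2.resize(a,None,fx=1.25,fy=1.25,interpolation=cv2.INTER_CUBIC))"
```

```text
time: 18.15
position: [572.2, 228.6, 267.0]
wrist_force: [-0.2, 0.2, -0.6]
finger_gap: 16.5
t 18.15 pos [572.2 228.6 267. ] tool d [ 331.1   -1.5 -103.3] az z 4.8 tilt y [ 0.0249  0.0137 -0.9996] F [-0.23  0.25 -0.64] gap 16.5 q7 [-41.  19.  20.  96.  -7.  64. -14.]
roll needed 0.003408728342763387
```

View pics/c11.png

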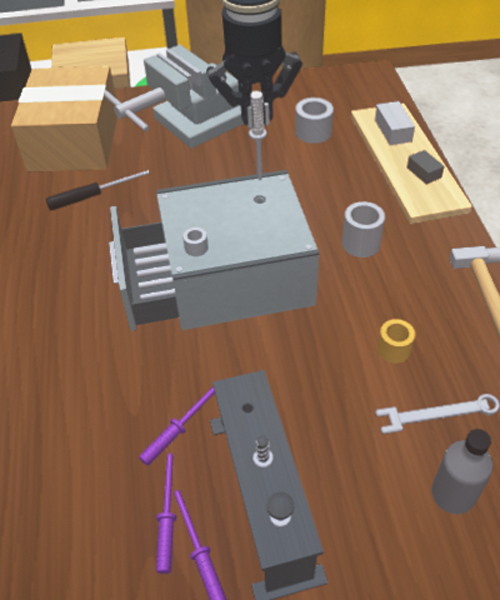

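The drawer stands fully open (front at (125,265) in the crop) and the rod is clear above the hole. The bushing hasn't moved. Carrying the rod back slowly to limit tilt drift.

```bash
python3 -m jog '{"offset":[[10,0,-3],[10,0,-3],[10,0,-3],[10,0,-3],[10,0,-3],[10,0,-3],[10,0,-3],[10,0,-3],[10,0,-3],[10,0,-3],[10,0,-3],[10,0,-3]],"roll":[0,0,0,0,0,0,0,0,0,0,0,0]}' ; python3 -m jog '{"offset":[[10,0,-3],[10,0,-3],[10,0,-3],[10,0,-3],[10,0,-3],[10,0,-3],[10,0,-3],[10,0,-3],[10,0,-3],[10,0,-3],[10,0,-3],[10,0,-3]],"roll":[0,0,0,0,0,0,0,0,0,0,0,0]}' ; python3 -c "
from h import *
todo([495,-120,262],4.6)"
```

```text
time: 19.2
position: [541.5, 92.0, 261.5]
orientation: [[0.083, 0.019, 0.996], [-0.996, 0.011, 0.083], [-0.009, -1.0, 0.02]]
wrist_force: [0.6, 0.4, -0.5]
finger_gap: 16.9
time: 20.2
position: [512.7, -43.9, 259.7]
orientation: [[0.084, 0.02, 0.996], [-0.996, 0.011, 0.083], [-0.01, -1.0, 0.021]]
wrist_force: [-0.1, -0.7, -1.7]
finger_gap: 16.5
t 20.2 pos [512.7 -43.9 259.7] tool d [ 74.3  -3.5 -23.9] az z 4.78 tilt y [ 0.0203  0.0113 -0.9997] F [-0.13 -0.67 -1.7 ] gap 16.5 q7 [-23.  10.  27. 109.  -6.  61.  11.]
roll needed 0.0031554629962345093
```

```bash
python3 -m jog '{"offset":[[10,0,-3],[10,0,-3],[10,0,-3],[10,0,-3],[10,0,-3],[10,0,-3],[7,0,-2],[4,0,-1],[0,0,0],[0,0,0]],"roll":[0,0,0,0,0,0,0,0,0,0]}' ; python3 -c "
from h import *
todo([493.2,-139.1,262],4.6)
cam('side','pics/side12.png');cam('top','pics/top12.png');cam('wrist','pics/wrist12.png')
def cr(f,x0,x1,y0,y1,k):
    return cv2.resize(cv2.imread(f)[y0:y1,x0:x1],None,fx=k,fy=k,interpolation=cv2.INTER_CUBIC)
cv2.imwrite('pics/c12.png',np.hstack([cr('pics/side12.png',255,355,205,345,4),cr('pics/wrist12.png',270,370,140,280,4)]))
cv2.imwrite('pics/c12t.png',cr('pics/top12.png',340,440,240,320,6))"
```

```text
time: 21.03
position: [495.0, -127.8, 258.6]
orientation: [[0.079, 0.021, 0.997], [-0.997, 0.011, 0.079], [-0.009, -1.0, 0.021]]
wrist_force: [-0.1, 0.2, -1.6]
finger_gap: 16.9
t 21.03 pos [ 495.  -127.8  258.6] tool d [11.1 -3.6 -2.7] az z 4.51 tilt y [ 0.0206  0.0105 -0.9997] F [-0.07  0.17 -1.64] gap 16.9 q7 [-16.  10.  30. 110.  -7.  61.  22.]
roll needed -0.0015925738084815039
```

View pics/c12.png

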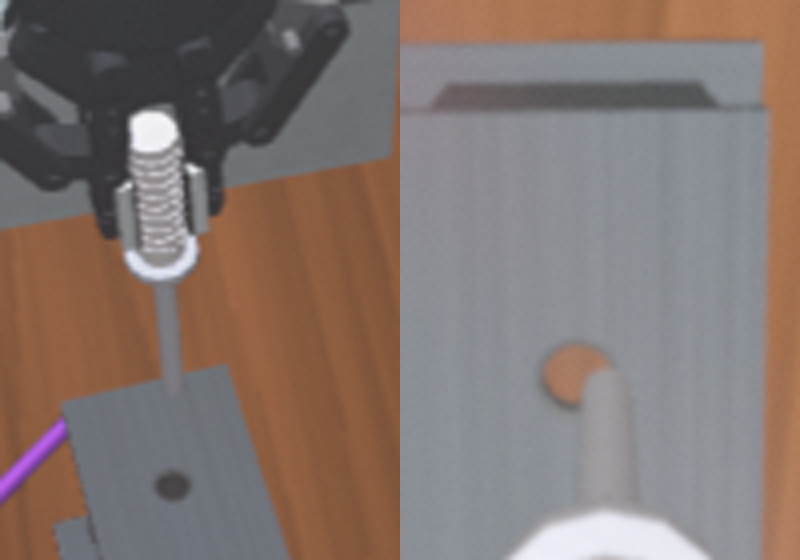

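View pics/c12t.png

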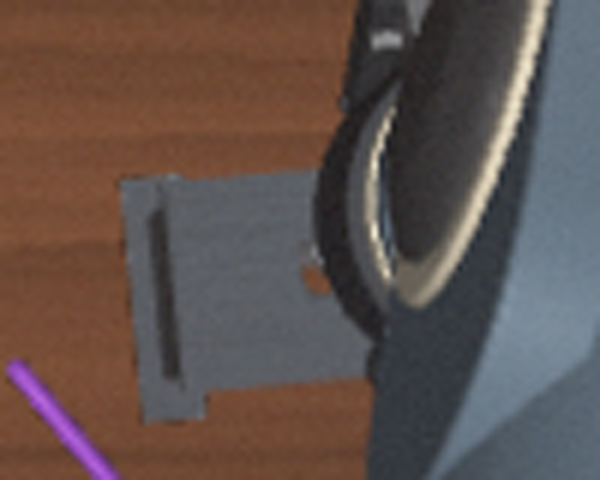

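```bash
python3 - <<'E'
from h import *
W=prep(cam('wrist'));S=prep(cam('side'))
s=env.observe(); R=np.array(s['orientation']);p=np.array(s['position'])
print('tip pred',p+R[:,1]*105.6)
print('tip',tri([(W,np.array([320.9,234.6])),(S,np.array([298.1,302.7]))]))
print('hole',tri([(W,np.array([313.6,233.6])),(S,np.array([297.9,326.1]))]),onplane(W,(313.6,233.6),105),onplane(S,(297.9,326.1),105))
E
```

```text
tip pred [ 497.33995222 -125.96569258  152.94986468]
tip (array([ 496.65304889, -125.6524202 ,  150.75510562]), array([ 0.21835398,  0.02635187, -0.52559469,  0.07863603]))
hole (array([ 493.00158222, -138.29562563,  103.79712704]), array([ 0.18116837,  0.02336427, -0.38145492,  0.04958101])) [ 492.83836154 -137.95569924  105.        ] [ 493.53115865 -139.04105288  105.        ]
```

```bash
python3 -m jog '{"offset":[[3,3,-1.2],[3,4,-1.2],[3,5,-1.2],[2,5,-0.8],[0.8,4,-0.3],[0,4,0],[0,2,0],[0,0,0],[0,0,0]],"roll":[0,0,0,0,0,0,0,0,0]}' ; python3 - <<'E'
from h import *
todo([491.5,-140.2,223],4.6)
W=prep(cam('wrist','pics/wrist13.png'));S=prep(cam('side','pics/side13.png'))
s=env.observe(); R=np.array(s['orientation']);p=np.array(s['position']);tip=p+R[:,1]*105.6
print('tip pred',tip, proj(W,[tip,tip-[0,0,tip[2]-105],[493.1,-138.4,105]]),proj(S,[tip,[493.1,-138.4,105]]))
def cr(f,x0,x1,y0,y1,k):
    return cv2.resize(cv2.imread(f)[y0:y1,x0:x1],None,fx=k,fy=k,interpolation=cv2.INTER_CUBIC)
cv2.imwrite('pics/c13.png',np.hstack([cr('pics/side13.png',275,325,275,345,8),cr('pics/wrist13.png',295,345,200,270,8)]))
E
```

```text
time: 22.03
position: [491.3, -139.1, 227.3]
orientation: [[0.082, 0.018, 0.996], [-0.997, 0.011, 0.082], [-0.009, -1.0, 0.019]]
wrist_force: [-0.6, 0.0, -0.6]
finger_gap: 16.7
t 22.03 pos [ 491.3 -139.1  227.3] tool d [1.1 4.3 0. ] az z 4.69 tilt y [ 0.0184  0.0108 -0.9998] F [-0.55  0.05 -0.63] gap 16.7 q7 [-15.  12.  31. 112.  -8.  57.  25.]
roll needed 0.0014873229342062394
tip pred [ 493.40914791 -137.9184708   122.00730056] [[322.57732189 236.28449169]
 [322.07145109 229.34844873]
 [321.55190063 230.00804612]] [[297.36597711 319.8106371 ]
 [297.56624959 325.79932021]]
```

View pics/c13.png

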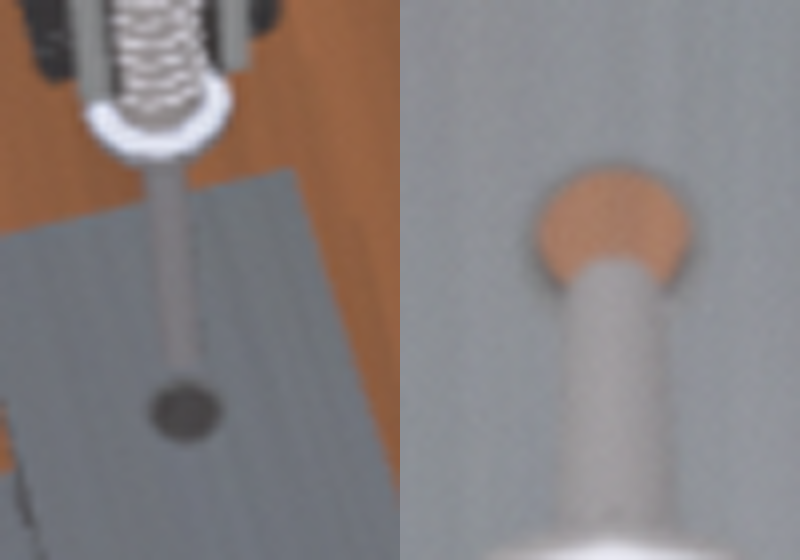

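```bash
python3 -m jog '{"offset":[[0.6,2,0],[0.5,3,0],[0,3,0],[0,2,0],[0,1,0],[0,0,0]],"roll":[0,0,0,0,0,0]}' ; python3 - <<'E'
from h import *
todo([491.5,-140.2,213],4.6)
W=prep(cam('wrist','pics/wrist14.png'));S=prep(cam('side','pics/side14.png'))
s=env.observe(); R=np.array(s['orientation']);p=np.array(s['position']);tip=p+R[:,1]*105.6
print('tip pred',tip, proj(W,[tip,tip-[0,0,tip[2]-105],[493.1,-138.4,105]]),proj(S,[tip,[493.1,-138.4,105]]))
def cr(f,x0,x1,y0,y1,k):
    return cv2.resize(cv2.imread(f)[y0:y1,x0:x1],None,fx=k,fy=k,interpolation=cv2.INTER_CUBIC)
cv2.imwrite('pics/c14.png',np.hstack([cr('pics/side14.png',275,325,275,345,8),cr('pics/wrist14.png',295,345,200,270,8)]))
E
```

```text
time: 22.63
position: [492.4, -140.0, 216.1]
orientation: [[0.083, 0.021, 0.996], [-0.997, 0.011, 0.083], [-0.009, -1.0, 0.021]]
wrist_force: [1.2, -0.6, -1.0]
finger_gap: 16.6
t 22.63 pos [ 492.4 -140.   216.1] tool d [ 0.2  3.1 -1. ] az z 4.74 tilt y [ 0.0206  0.0109 -0.9997] F [ 1.17 -0.57 -1.02] gap 16.6 q7 [-14.  13.  30. 113.  -9.  56.  25.]
roll needed 0.0024094836159170435
tip pred [ 494.71999464 -138.87371449  110.78903457] [[322.55835164 236.44125699]
 [322.3599165  233.97966402]
 [319.90679431 233.08347723]] [[298.51272697 323.9703764 ]
 [297.56624959 325.79932021]]
```

View pics/c14.png

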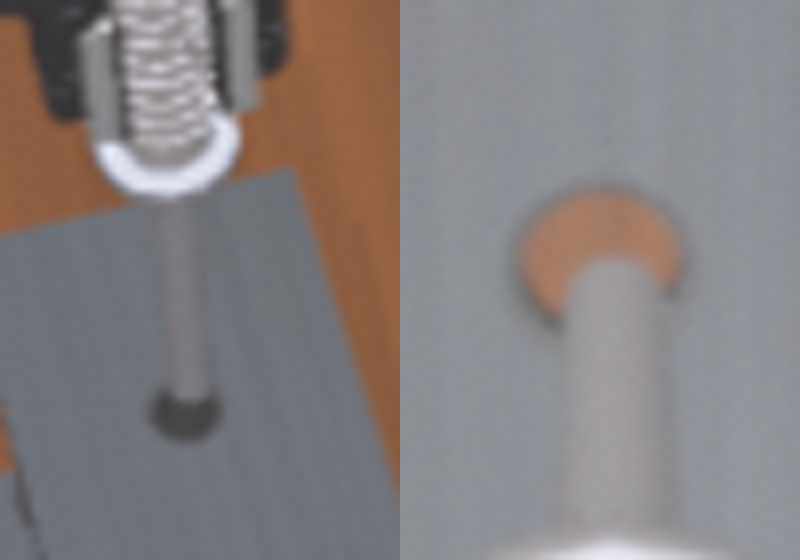

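```bash
python3 -m jog '{"offset":[[0.3,0,-0.7],[0.1,0,-0.5],[0,0,0]],"roll":[0,0,0]}' ;python3 -m jog '{"offset":[[0,2,0],[0,2,0],[0,1.5,0]],"roll":[0,0,0]}' ; python3 - <<'E'
from h import *
todo([491.5,-140.2,203],4.6)
W=prep(cam('wrist','pics/wrist15.png'));S=prep(cam('side','pics/side15.png'))
def cr(f,x0,x1,y0,y1,k):
    return cv2.resize(cv2.imread(f)[y0:y1,x0:x1],None,fx=k,fy=k,interpolation=cv2.INTER_CUBIC)
cv2.imwrite('pics/c15.png',np.hstack([cr('pics/side15.png',275,325,275,345,8),cr('pics/wrist15.png',295,345,200,270,8)]))
E
```

```text
time: 22.98
position: [491.4, -140.6, 216.6]
orientation: [[0.083, 0.021, 0.996], [-0.997, 0.011, 0.083], [-0.009, -1.0, 0.022]]
wrist_force: [0.7, -0.1, -1.4]
finger_gap: 16.4
time: 23.23
position: [491.9, -140.6, 211.2]
orientation: [[0.083, 0.023, 0.996], [-0.997, 0.011, 0.083], [-0.009, -1.0, 0.024]]
wrist_force: [-0.3, -0.7, -0.7]
finger_gap: 16.2
t 23.23 pos [ 491.9 -140.6  211.2] tool d [-0.4  8.2 -0.5] az z 4.74 tilt y [ 0.0228  0.0107 -0.9997] F [-0.27 -0.65 -0.73] gap 16.2 q7 [-14.  13.  30. 113.  -9.  55.  26.]
roll needed 0.002397891180195247
```

View pics/c15.png

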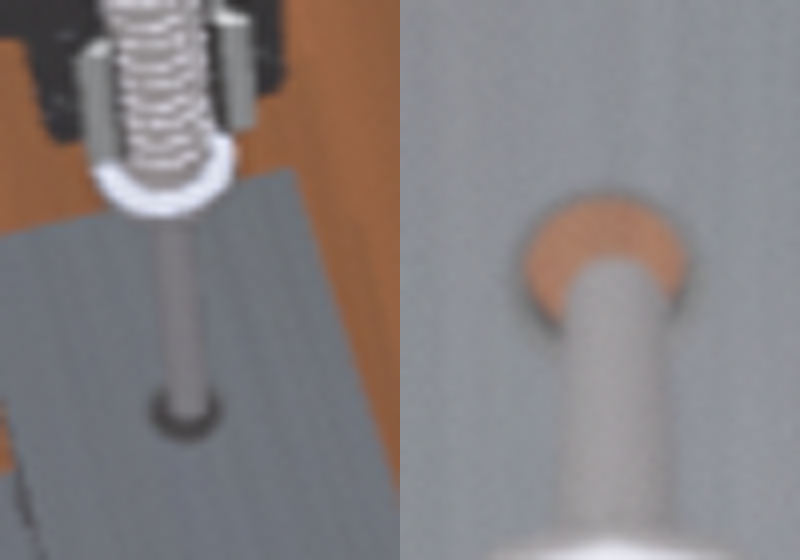

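```bash
python3 -m jog '{"offset":[[0,2,-0.5],[0,3,-0.2],[0,3,-0.1],[0,3,-0.1]],"roll":[0,0,0,0]}' |grep -v ori ;python3 -m jog '{"offset":[[0,3,-0.1],[0,3,-0.1],[0,3,-0.1],[0,3,-0.1]],"roll":[0,0,0,0]}' ; python3 - <<'E'
from h import *
todo([491.5,-140.2,203],4.6)
W=prep(cam('wrist','pics/wrist16.png'));S=prep(cam('side','pics/side16.png'))
def cr(f,x0,x1,y0,y1,k):
    return cv2.resize(cv2.imread(f)[y0:y1,x0:x1],None,fx=k,fy=k,interpolation=cv2.INTER_CUBIC)
cv2.imwrite('pics/c16.png',np.hstack([cr('pics/side16.png',275,325,275,345,8),cr('pics/wrist16.png',295,345,200,270,8)]))
E
```

```text
time: 23.67
position: [491.4, -140.6, 199.5]
wrist_force: [-0.4, -0.4, -2.1]
finger_gap: 16.8
time: 24.0
position: [491.0, -140.5, 185.8]
orientation: [[0.083, 0.023, 0.996], [-0.997, 0.011, 0.083], [-0.009, -1.0, 0.023]]
wrist_force: [-0.5, 0.0, -1.7]
finger_gap: 16.7
t 24.0 pos [ 491.  -140.5  185.8] tool d [ -0.4 -17.1   0.9] az z 4.74 tilt y [ 0.0225  0.0106 -0.9997] F [-0.52  0.05 -1.72] gap 16.7 q7 [-13.  15.  30. 115. -11.  52.  27.]
roll needed 0.002519461411848542
```

View pics/c16.png

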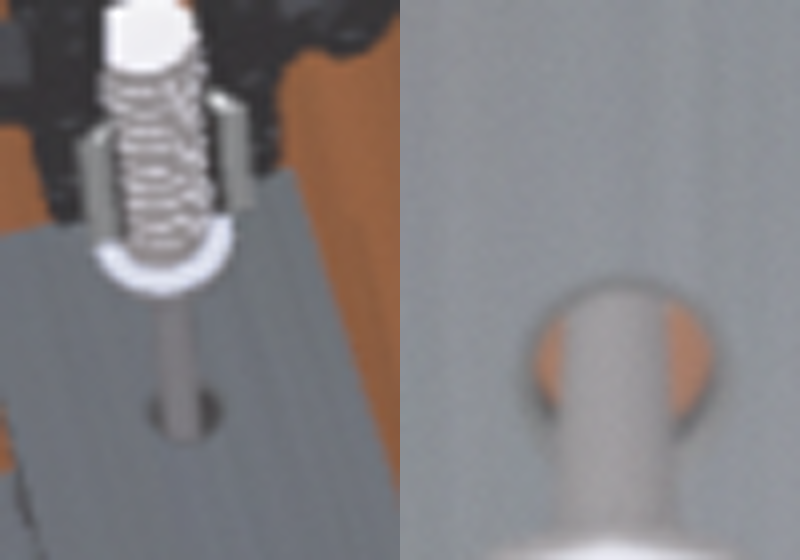

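```bash
python3 -m jog '{"offset":[[0,3,0.3],[0,3,0.2],[0,3,0.1],[0,3,0],[0,3,0],[0,3,0]],"roll":[0,0,0,0,0,0]}' |grep -v ori ;python3 -m jog '{"offset":[[0,3,0],[0,3,0],[0,3,0],[0,3,0],[0,3,0],[0,3,0]],"roll":[0,0,0,0,0,0]}' ; python3 - <<'E'
from h import *
todo([492.6,-139.2,126],4.6)
W=prep(cam('wrist','pics/wrist17.png'));S=prep(cam('side','pics/side17.png'))
def cr(f,x0,x1,y0,y1,k):
    return cv2.resize(cv2.imread(f)[y0:y1,x0:x1],None,fx=k,fy=k,interpolation=cv2.INTER_CUBIC)
cv2.imwrite('pics/c17.png',np.hstack([cr('pics/side17.png',275,325,275,345,8),cr('pics/wrist17.png',295,345,200,270,8)]))
E
```

```text
time: 24.6
position: [492.5, -140.2, 166.6]
wrist_force: [0.5, 0.3, -1.4]
finger_gap: 16.7
time: 25.1
position: [492.9, -140.0, 146.5]
orientation: [[0.083, 0.023, 0.996], [-0.997, 0.01, 0.083], [-0.009, -1.0, 0.024]]
wrist_force: [-0.5, -0.1, -0.8]
finger_gap: 16.6
t 25.1 pos [ 492.9 -140.   146.5] tool d [-0.7 20.5 -0.7] az z 4.75 tilt y [ 0.023   0.0105 -0.9997] F [-0.52 -0.06 -0.78] gap 16.6 q7 [-12.  18.  29. 117. -13.  47.  29.]
roll needed 0.0026904731724689546
```

View pics/c17.png

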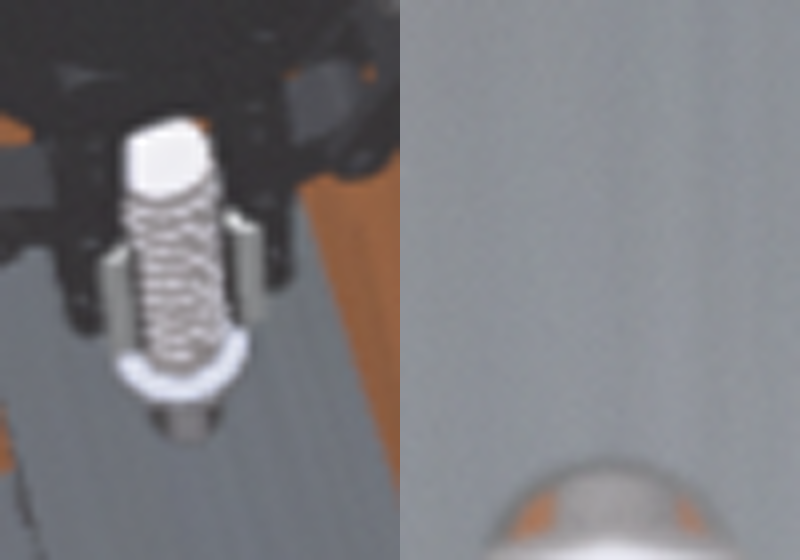

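```bash
python3 -m jog '{"offset":[[0,2.5,-0.4],[0,3,-0.1],[0,3,0],[0,3,0],[0,2,0],[0,0,0]],"roll":[0,0,0,0,0,0]}' |grep -v ori ;python3 -m jog '{"offset":[[0,1.2,0],[0,0,0]],"roll":[0,0]}' ;python3 -m jog '{"offset":[[0,1,0],[0,0,0]],"roll":[0,0]}'|grep -v ori
```

```text
time: 25.7
position: [492.6, -139.9, 131.6]
wrist_force: [-0.5, 0.1, -1.3]
finger_gap: 16.4
time: 25.87
position: [492.6, -139.9, 130.1]
orientation: [[0.083, 0.022, 0.996], [-0.997, 0.01, 0.083], [-0.009, -1.0, 0.023]]
wrist_force: [0.4, -0.1, -0.8]
finger_gap: 16.6
time: 26.03
position: [492.7, -139.9, 129.1]
wrist_force: [-0.5, -0.2, -1.5]
finger_gap: 16.6
```

```bash
python3 -m jog '{"offset":[[0,1,0],[0,0,0]],"roll":[0,0]}' |grep -v ori ;python3 -m jog '{"offset":[[0,1,0],[0,0,0]],"roll":[0,0]}' |grep -v ori;python3 -m jog '{"offset":[[0,0.8,0],[0,0,0]],"roll":[0,0]}'|grep -v ori;python3 -m jog '{"offset":[[0,0.8,0],[0,0,0]],"roll":[0,0]}'|grep -v ori
```

```text
time: 26.2
position: [492.9, -139.9, 128.2]
wrist_force: [0.8, -0.5, -1.1]
finger_gap: 16.6
time: 26.37
position: [493.0, -139.9, 127.2]
wrist_force: [0.6, 0.3, -0.9]
finger_gap: 16.6
time: 26.53
position: [493.0, -139.9, 126.4]
wrist_force: [0.6, 0.3, -0.6]
finger_gap: 16.7
time: 26.7
position: [493.2, -139.9, 125.6]
wrist_force: [0.4, -0.1, -2.1]
finger_gap: 16.5
```

```bash
python3 -m jog '{"offset":[[0,0.8,-0.2],[0,0,0]],"roll":[0,0]}' |grep -v ori ;python3 -m jog '{"offset":[[0,0.8,-0.1],[0,0,0]],"roll":[0,0]}' |grep -v ori;python3 -c "
from h import *
W=prep(cam('wrist','pics/wrist18.png'));S=prep(cam('side','pics/side18.png'))
def cr(f,x0,x1,y0,y1,k):
    return cv2.resize(cv2.imread(f)[y0:y1,x0:x1],None,fx=k,fy=k,interpolation=cv2.INTER_CUBIC)
cv2.imwrite('pics/c18.png',np.hstack([cr('pics/side18.png',265,335,275,345,6),cr('pics/wrist18.png',285,355,220,290,6)]))"
```

```text
time: 26.87
position: [493.5, -140.0, 125.7]
wrist_force: [-0.6, 0.0, -0.9]
finger_gap: 16.7
time: 27.03
position: [493.8, -140.1, 125.6]
wrist_force: [-0.2, -0.4, -1.6]
finger_gap: 16.4
```

View pics/c18.png

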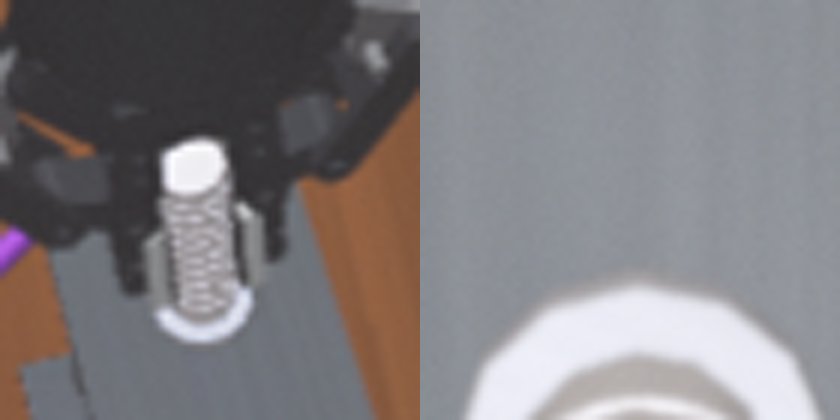

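The crop shows the collar at (203,320) sitting on the plate, and the descent stopped at 125.6 mm, the same height as when I grasped it. Releasing.

```bash
python3 -m jog '{"offset":[[0,0,-0.4],[0,0,0],[0,0,0],[0,0,0],[0,0,0],[0,0,0],[0,0,0]],"roll":[0,0,0,0,0,0,0]}' 45 ;python3 -c "
from h import *
todo([493.6,-139.2,230],4.6)
cam('side','pics/side19.png')
a=cv2.imread('pics/side19.png')[250:360,230:340]
cv2.imwrite('pics/c19.png',cv2.resize(a,None,fx=5,fy=5,interpolation=cv2.INTER_CUBIC))"
```

```text
time: 27.72
position: [493.4, -140.2, 124.9]
orientation: [[0.083, 0.026, 0.996], [-0.997, 0.01, 0.083], [-0.008, -1.0, 0.026]]
wrist_force: [0.5, 0.3, 0.1]
finger_gap: 45.0
t 27.72 pos [ 493.4 -140.2  124.9] tool d [  -1.9 -105.     3. ] az z 4.75 tilt y [ 0.0256  0.0104 -0.9996] F [0.51 0.3  0.08] gap 45.0 q7 [-11.  20.  28. 118. -15.  44.  31.]
roll needed 0.00269952834235547
```

View pics/c19.png

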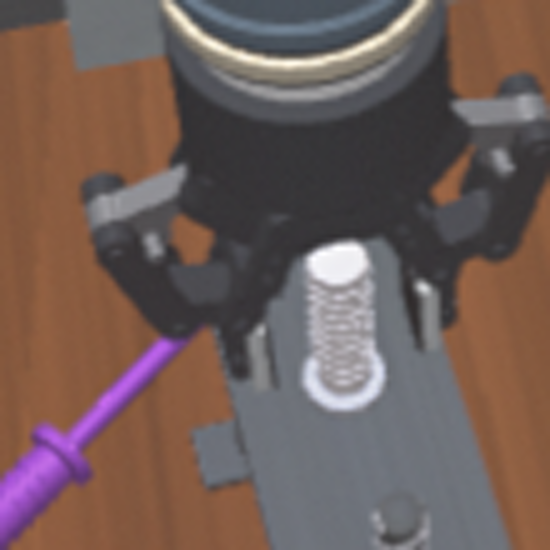

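The fingers are clear on both sides and the rod stands in the rack at (343,320) in the crop. Retreating upward.

```bash
python3 -m jog '{"offset":[[0,-5,0],[0,-10,0.3],[0,-12,0.3],[0,-12,0.3],[0,-12,0.3],[0,-12,0.3],[0,-12,0.3],[0,-12,0.3],[0,-12,0.3],[0,-12,0.3],[0,-8,0],[0,-5,0]],"roll":[0,0,0,0,0,0,0,0,0,0,0,0]}' |grep -v ori;python3 -m jog '{"offset":[[-20,-5,0],[-30,-5,0],[-30,-5,0],[-30,0,0],[-30,0,0],[-15,0,0],[0,0,0],[0,0,0],[0,0,0],[0,0,0]],"roll":[0,0,0,0,0,0,0,0,0,0]}'; python3 -c "
from h import *
cam('side','pics/side20.png');cam('top','pics/top20.png')
a=cv2.imread('pics/side20.png')[260:420,230:370]
b=cv2.imread('pics/top20.png')[240:340,320:500]
cv2.imwrite('pics/c20.png',cv2.resize(a,None,fx=3.5,fy=3.5,interpolation=cv2.INTER_CUBIC))
cv2.imwrite('pics/c20t.png',cv2.resize(b,None,fx=4,fy=4,interpolation=cv2.INTER_CUBIC))"
```

```text
time: 28.77
position: [492.4, -142.7, 262.8]
wrist_force: [0.5, 0.4, 0.0]
finger_gap: 45.0
time: 29.6
position: [478.9, 13.1, 283.3]
orientation: [[0.072, 0.035, 0.997], [-0.997, 0.007, 0.072], [-0.005, -0.999, 0.035]]
wrist_force: [0.4, -0.1, -0.3]
finger_gap: 45.3
```

View pics/c20.png

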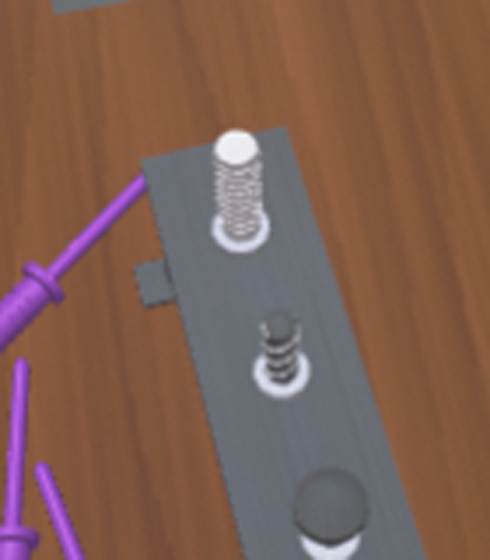

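View pics/c20t.png

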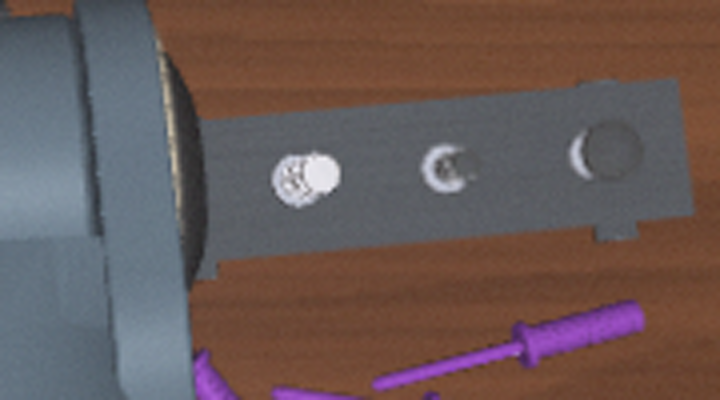

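View pics/side20.png

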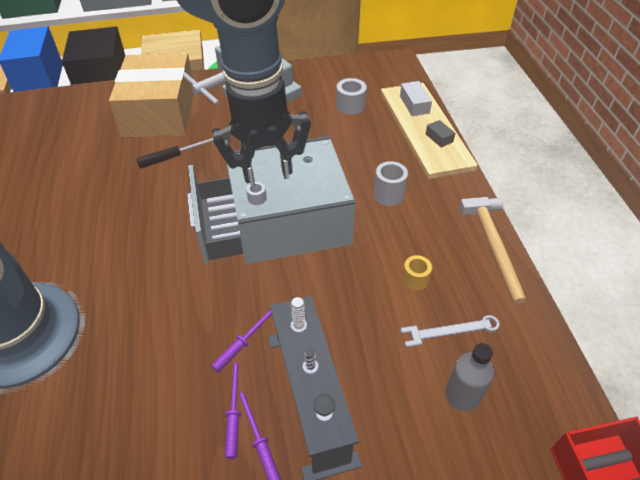

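The side view shows the rod back in its hole at (297,313), the drawer open at (200,215), and the drill, countersink, bushing and sleeves in place. Checking its height and tilt by numbers.

```bash
python3 - <<'E'
from h import *
import pickle
S,T=pickle.load(open('cams.pkl','rb'))
t=lambda x,y,ox,oy,k:np.array(((x+.5)/k-.5+ox,(y+.5)/k-.5+oy))
a=tri([(T,t(322,172,320,240,4)),(S,t(236,148,230,260,3.5))]); b=tri([(T,t(297,180,320,240,4)),(S,t(240,230,230,260,3.5))])
print(a,b)
E
```

```text
(array([ 494.62820735, -139.93277065,  174.87368503]), array([-0.00548601,  0.228468  ,  0.18223435, -0.02958169])) (array([ 494.33809317, -139.11572843,  107.19706479]), array([-0.00446114,  0.19553769,  0.15383665, -0.02469111]))
```

Its top is at 174.9 mm (175 when home), the collar is at plate height, it leans under 1 mm over 68 mm, and it is about 1 mm off the hole row's centre. Handing in.

```bash
python3 -c "
from cell import env
print(env.observe()['time'], env.finish_job())"
```

```text
the job is handed in; nothing more can be done
29.7 None
```

The drawer is open and the release rod is back upright in its rack hole. I handed the job in at 29.7 s; no verdict is reported.

- **Opening the drawer:** I lowered the rod through the access hole and felt the pad about 42 mm below the top. I pressed on until the latch let go about 6 mm further down. A picture shows the drawer coming out with the rod still in the hole. The highest wrist reading I saw was about 11 N, or about 12 N on the cabinet with the rod's weight, against the 25 N limit. Readings come only at the end of each move, so I did not see a continuous trace.
- **Rod back home:** The rod's top measures 174.9 mm (175 when fully home) and its collar is at plate height. It leans by about 0.01 rad and sits about 1 mm off its original spot.
- **Last pictures:** The drawer stood fully out by eye; I did not measure the opening. The drill, countersink, bushing, sleeves, bottle and wrench looked unmoved, and the gripper was well clear.
- **What did not match:** The pad felt 2 to 4 N stiffer than the description says, probably from friction or sensor error. The tool also tilted by about 0.02 rad during pressing, with no visible effect on the result. The purple look-alikes fell onto the table on their own before I reached the rack, and I did not touch them.

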